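# Ready the wafer drying rail

### The arm

A 6-joint arm with a two-finger parallel gripper is mounted at the origin on the work surface. World frame = base frame: x ahead of the robot, y to its left, z up, the work surface at z = 0. Lengths are in m, angles in rad, forces in N, time in s.
With the tool pointing down it reaches from about 0.375 to 0.9 m from the base axis. Payload 3.1 kg.
Tool frame: the origin (TCP) lies on the centre line of the jaws, within the pads' length; the fingertips stand 11 mm ahead of it and the grasp point (between the pads) lies 8 mm behind it (robot.tip_reach is the distance from the TCP to the fingertips, in m); z points along the fingers, y is the line along which they close (so a half turn about z gives the same grasp; the last joint's range is limited). The gripper opens to 87 mm and grips with 3 to 60 N. Pads are 19 mm wide; open, the fingers measure 117 mm over their backs; the gripper's body (75 mm by 190 mm) begins 51 mm behind the grasp point.
Start: joints at [-1.433, 0.527, 1.433, -0, 1.181, -0.178], TCP at [0.194, -0.594, 0.234] pointing down, gripper open.
Joint ranges: [-3.08, 3.08], [-0.75, 2.2], [0.22, 2.44], [-1.43, 4.57], [0, 2.65], [-2.85, 2.85]. Speed limits (rad/s): [2.79, 2.79, 3.14, 3.14, 3.14, 3.14].

### API

Orientations are given as a rotation vector (axis times angle).
In Python, from cell import robot, imaging gives the robot as it stands.
- The arm moves only by the tool move_arm, never from a script. Its argument "series" is a list of rows, each a list of 7 numbers: the closure, from 0 (fully open) to 1 (shut), then the shift along the tool's x, y, z in mm, then the turn, a rotation vector about the tool's x, y, z in degrees. In form: [[claw, dx, dy, dz, ax, ay, az], ...]. A call has 1 to 10 rows; each row is the pose to reach, as a shift and turn from the pose commanded when the call began, along the tool's axes at that moment; what a row does not reach only later rows make up. A row lasts 1/12 s, in which the tool goes at most 41.7 mm and 7.16 degrees, less where a joint would pass 70% of its speed; a pose out of reach is approached as far as the arm can. A call with a gripper value outside its range is refused whole. The fingers move at their own pace and stop on an object; "grip_force" is the grip in N (left out, the last holds). Time passes only in rows, so rows that repeat a pose let the fingers close. It gives the time, the measured TCP pose, the force, the opening and the grip force at its end, in the units of the state.
- robot.get_obs(): the state, without advancing time (a new reading comes with each control period).
- imaging.get_image(name): name is "scene" or "top" or "wrist"; returns the picture (384x512x3 uint8, red, green, blue); there is no depth.
- imaging.camera_model(name): a dict with "fovy" (degrees; the focal length in pixels is half the picture's height over the tangent of half this angle, whatever the lens; pixels are square), "cx", "cy" (the principal point, pixels), "rvec" (rotation vector, rad) and "tvec" (3), from world to camera coordinates, as OpenCV has them. Camera axes: x right, y down, z forward; pixel columns grow to the right and rows downward; lengths in m; the calibration is good to about 2 mm. A picture is of the moment at which its call begins: read the wrist's pose just before it. camera_model takes no time and is no camera call; for the wrist camera it gives the pose at the moment of the call.
- robot.job_done(): hands the job in; it is judged then, once.
The state is a dict: "time": time; "joint_pos": joint angles; "qvel": joint speeds; "joint_efforts": joint torques, N m; "eef_pos": TCP position; "tool_rot": TCP orientation; "ft_force": force on the tool from outside, world axes, zero at the start; "ft_torque": the same for the moment, N m; "opening": finger opening in m; "gripper_force": force on a finger pad.
Only numpy, scipy, OpenCV 4.12 (cv2) and the standard library are available. Lean on these libraries where they do the work, as an engineer would, in place of code of your own. Each camera call takes 0.05 s, during which the arm holds its last target. There are 200 camera calls.

### The job

Get the drying rail ready. First screw the white purge elbow down its stub, clockwise seen from above, until its outlet points at the raised black mark on the flange, and stop there; then hook every wafer carrier standing on the table over the rail at its open end and slide it along under the hold-down bar until it hangs still at one of the black bands, each carrier at a band of its own. Last of all throw the gas valve lever right over, and leave everything else on the bench where it is.

Things in the scene. Friction and masses are not known exactly. Their poses are not given: they have to be found in the camera images.
- elbow (a joint): White plastic pipe elbow, started by hand on the upright threaded stub of the flange: its angle about the upright axis, rad. 0 = outlet points at the mark; negative = still to be screwed on (clockwise from above grows it; starts at -4.8 to -2.4, under a turn short). Sinks 0.95 mm per rad. Stiff, about 0.1 N m, stays where left. Stops at -5.6 and 0.7; if overrun it can be turned back.
- elbow_grip (a point): On the elbow's turning axis, 0.1 m above the table, in its square body 36 x 36 mm, 50 mm high, flat sides; 17 mm below the body's top, 32 mm above a collar of radius 26 mm. Own x axis points along the level outlet, z up. The outlet tube (30 mm, rim 38 mm in diameter) ends 85 mm from the axis, its centre 8 mm below this point. Grip across the sides that face own +y and -y.
- flange: Fixed round steel flange, radius 70 mm, 12 mm thick, with an ear to one side; origin on its underside, on the axis of the stub; own x axis points to the mark.
- elbow_mark (a point): Top of the raised black mark (30 x 10 x 6 mm, radial) on the flange's ear, 105 mm from the stub's axis, 18 mm above the table.
- rail: Fixed drying rail: level round bar, 14 mm thick, 420 mm long along own y, top 150 mm above the table, on 18 mm posts at y = -205 and 205 mm; own x points away from the robot; origin on the table under its middle. Hold-down bar at x = 14 to 26 mm, y = -55 to 195 mm, z = 168 to 176 mm, on uprights at x = 55 to 69 mm. Only for hook middles at y = -180 to -72 mm can a hook go on or off.
- mark0 (a point): Top of the bar at a black band, 8 mm wide, painted round the bar and the hold-down bar (rail frame y = 140 mm, farthest from the open end). Axes as the rail. From the open end a hook is slid here under the hold-down bar; a carrier already hanging can not be passed.
- mark1 (a point): Top of the bar at a black band, 8 mm wide, painted round the bar and the hold-down bar (rail frame y = 65 mm, the middle one). Axes as the rail. From the open end a hook is slid here under the hold-down bar; a carrier already hanging can not be passed.
- mark2 (a point): Top of the bar at a black band, 8 mm wide, painted round the bar and the hold-down bar (rail frame y = -10 mm, nearest the open end). Axes as the rail. From the open end a hook is slid here under the hold-down bar; a carrier already hanging can not be passed.
- carrierA: Wafer carrier (two or three alike are present), 0.15 to 0.35 kg, white plastic, stands upright: basket 70 (x) x 56 (y) x 60 mm high with dark wafers, above it a rigid hook open to own +x, on top a flat grip tab 12 mm thick (x), 30 mm wide (y), 122 to 197 mm above the underside, best gripped at 182 mm. Origin at the middle of the underside, z up. Its +x starts facing away from the robot within 0.5 rad.
- carrierB: Wafer carrier (two or three alike are present), 0.15 to 0.35 kg, white plastic, stands upright: basket 70 (x) x 56 (y) x 60 mm high with dark wafers, above it a rigid hook open to own +x, on top a flat grip tab 12 mm thick (x), 30 mm wide (y), 122 to 197 mm above the underside, best gripped at 182 mm. Origin at the middle of the underside, z up. Its +x starts facing away from the robot within 0.5 rad.
- carrierC: Wafer carrier (two or three alike are present), 0.15 to 0.35 kg, white plastic, stands upright: basket 70 (x) x 56 (y) x 60 mm high with dark wafers, above it a rigid hook open to own +x, on top a flat grip tab 12 mm thick (x), 30 mm wide (y), 122 to 197 mm above the underside, best gripped at 182 mm. Origin at the middle of the underside, z up. Its +x starts facing away from the robot within 0.5 rad.
- carrierA_hook (a point): Inside top of carrierA's hook, an inverted-V saddle 24 mm wide (y), 115 mm above its underside, on its middle; lies on the bar's top when hung. A post at x = -23 to -15 mm carries it; its lip at x = 16 to 22 mm reaches down to 94 mm above the underside, so the bar enters from +x through the 34 mm gap between lip and basket. Hung, the underside is 36 mm above the table.
- carrierB_hook (a point): Inside top of carrierB's hook, an inverted-V saddle 24 mm wide (y), 115 mm above its underside, on its middle; lies on the bar's top when hung. A post at x = -23 to -15 mm carries it; its lip at x = 16 to 22 mm reaches down to 94 mm above the underside, so the bar enters from +x through the 34 mm gap between lip and basket. Hung, the underside is 36 mm above the table.
- carrierC_hook (a point): Inside top of carrierC's hook, an inverted-V saddle 24 mm wide (y), 115 mm above its underside, on its middle; lies on the bar's top when hung. A post at x = -23 to -15 mm carries it; its lip at x = 16 to 22 mm reaches down to 94 mm above the underside, so the bar enters from +x through the 34 mm gap between lip and basket. Hung, the underside is 36 mm above the table.
- valve (a joint): Gas valve lever, angle in rad: 0 = shut, leaning one way; 1.0 = right over to the other side (end stop). Starts at 0 to 0.15. Stays where it is left; takes about 1 N at its tip.
- valve_tip (a point): Centre of the black ball (26 mm) at the lever's tip, 80 mm from its hinge, which is level, 22 mm above the table, over the middle of valve_base.
- valve_base: Aluminium block, 70 x 50 x 25 mm, under the lever; origin at the middle of its underside. The lever leans 0.5 rad to the block's own -x at 0 and swings to its +x.
- elbow_outlet (a point): Centre of the elbow's outlet mouth, 85 mm out from the turning axis; own x axis points out of it.
- beaker: Bystander, not to be disturbed: glass beaker, 70 mm wide, 85 mm high.
- wand: Bystander, not to be disturbed: black vacuum wand, 180 mm long, lying.
- dish: Bystander, not to be disturbed: glass dish, 90 mm wide, 14 mm high.
- clamp_ring: Bystander, not to be disturbed: steel ring, 90 mm wide, 14 mm high, lying.
Things that resemble listed ones, but are neither listed nor needed, are in the scene too. What is shaped like the carrierC but green or pink is not meant.

How it is judged:
On the way, in this order (a step that is already met when the one before it is completed fails the run):
1. the elbow is screwed down with its outlet at the mark, while no carrier hangs at a band yet (value of joint elbow between -0.16 and 0.16 rad and not (distance between carrierA_hook and mark0 below 0.016 m or distance between carrierA_hook and mark1 below 0.016 m or distance between carrierA_hook and mark2 below 0.016 m) and not (distance between carrierB_hook and mark0 below 0.016 m or distance between carrierB_hook and mark1 below 0.016 m or distance between carrierB_hook and mark2 below 0.016 m) and not (distance between carrierC_hook and mark0 below 0.016 m or distance between carrierC_hook and mark1 below 0.016 m or distance between carrierC_hook and mark2 below 0.016 m)), for 0.2 s.
2. every carrier hangs on the rail at a band ((distance between carrierA_hook and mark0 below 0.016 m or distance between carrierA_hook and mark1 below 0.016 m or distance between carrierA_hook and mark2 below 0.016 m) and (distance between carrierB_hook and mark0 below 0.016 m or distance between carrierB_hook and mark1 below 0.016 m or distance between carrierB_hook and mark2 below 0.016 m) and (distance between carrierC_hook and mark0 below 0.016 m or distance between carrierC_hook and mark1 below 0.016 m or distance between carrierC_hook and mark2 below 0.016 m)), for 0.2 s.
3. the valve lever is right over (value of joint valve above 0.85 rad), for 0.2 s.
At the end, for the whole second after the job is handed in: The elbow's outlet points at the mark within 0.16 rad (9 degrees) on the turn that it started; every carrier present hangs upright (within 0.2 rad) and still (under 0.06 m/s) on the bar, the top of its hook within 16 mm of the bar's top at one of the bands; the valve lever is at 0.85 rad or more (all of step 2 and value of joint elbow between -0.16 and 0.16 rad and linear speed of each of carrierA, carrierB, carrierC below 0.06 m/s and angle between each of carrierA, carrierB, carrierC's own z axis and vertical below 0.2 rad and value of joint valve above 0.85 rad); the robot touches nothing.
It fails at once if a bystander is shoved more than 60 mm or knocked over (distance of any of beaker, wand, dish, clamp_ring from where it was at the start of the episode above 0.06 m or angle between any of beaker, wand, dish, clamp_ring's own z axis and vertical above 0.7 rad).
Of carrierA, carrierB, carrierC only 2 to 3 are there at a start; the rules pass over those that are not, and their reading is None.
At some moment in a run one of carrierA, carrierB, carrierC may be knocked a few centimetres aside while the robot is not near it.
Once in a run the grip may slacken for a moment while it holds something.
It also fails if it takes over 210 s, if anything falls off the work surface, if the arm or the gripper's body presses on something with over 40 N, if the wrist force passes 120 N, or if a joint passes its speed limit or range.

## Working session

There is one attempt and no reset: what is moved stays moved. The work goes in short steps, Python scripts to look and compute and a tool call to move; the robot and the scene stay as the last step left them, time stands still between calls to the robot, and variables do not carry over. Pictures are saved under pics/ and viewed, at most 14 in all, crops included, and the job is handed in when it is done.

Besides the shell and the picture viewer there is one more tool, called after "Request:" as name(argument=value, ...) on one line, values as JSON. move_arm: Moves the arm, as the interface text tells. Its arguments: {"type":"object","properties":{"series":{"type":"array","items":{"type":"array","items":{"type":"number"}}},"grip_force":{"type":"number"}},"required":["series"]}

```bash
ls; mkdir -p pics; cat > h.py <<'E'
import numpy as np, cv2
from cell import robot, imaging
R=cv2.Rodrigues
def cam(n):
    m=imaging.camera_model(n); f=192/np.tan(np.radians(m["fovy"])/2)
    return f,m["cx"],m["cy"],R(np.array(m["rvec"],float))[0],np.array(m["tvec"],float),m
def ray(c,u,v):
    f,cx,cy,Rm,t,_=c
    d=Rm.T@np.array([(u-cx)/f,(v-cy)/f,1.]); return -Rm.T@t,d
def onz(c,u,v,z):
    o,d=ray(c,u,v); return o+d*(z-o[2])/d[2]
def proj(c,p):
    f,cx,cy,Rm,t,_=c
    q=Rm@np.array(p,float)+t; return np.array([cx+f*q[0]/q[2],cy+f*q[1]/q[2]])
def shot(n,name,up=1.5):
    c=cam(n); im=imaging.get_image(n)[:,:,::-1].copy(); cv2.imwrite(f"pics/{name}_raw.png",im)
    cv2.imwrite(f"pics/{name}.png",cv2.resize(im,None,fx=up,fy=up)); return c,im
def tool(p):  # world point -> shift in tool mm
    o=robot.get_obs(); T=R(np.array(o["tool_rot"],float))[0]
    return T.T@(np.array(p)-o["eef_pos"])*1000
E
python3 - <<'E'
from h import *
for n in("top","scene"):
    c,_=shot(n,n+"0"); print(n,c[5])
print(cam("wrist")[5])
print(robot.get_obs())
E
```

```text
pics
top {'fovy': 42.44630131247979, 'cx': 262.6700881637147, 'cy': 190.4834918705874, 'rvec': array([ 2.17666523, -2.19814435,  0.09623195]), 'tvec': array([-0.06575047,  0.52943825,  1.62604304])}
scene {'fovy': 50.03912163050121, 'cx': 259.2860683353526, 'cy': 182.21402372915927, 'rvec': array([ 1.28790191,  2.12260759, -1.05552594]), 'tvec': array([ 0.29809513, -0.20482705,  1.58638307])}
{'fovy': 67.7323958087198, 'cx': 254.9090746058989, 'cy': 189.79649343734306, 'rvec': array([-2.36548294,  1.71557955,  0.22829341]), 'tvec': array([-0.62318058, -0.03220186,  0.38996277])}
{'time': 0.1, 'joint_pos': array([-1.43351540e+00,  5.28381810e-01,  1.43379690e+00, -3.56398214e-06,
        1.18138564e+00, -1.78492852e-01]), 'qvel': array([-0.001433  , -0.00360137, -0.00313536, -0.00046344, -0.00043678,
       -0.00012219]), 'joint_efforts': array([-1.19935744e-04, -4.40983629e+01, -1.77151680e+01,  6.34056260e-02,
        5.33848896e-02, -4.07481366e-05]), 'eef_pos': array([ 0.1940364 , -0.59343628,  0.23265694]), 'tool_rot': array([-3.10056953e+00, -4.93650203e-01, -5.86022008e-05]), 'ft_force': array([ 0.34761831,  1.1891057 , -0.47682886]), 'ft_torque': array([-0.00253319,  0.01663739,  0.01856447]), 'gripper_force': 0.0, 'opening': 0.08705766817448912}
```

View pics/top0.png

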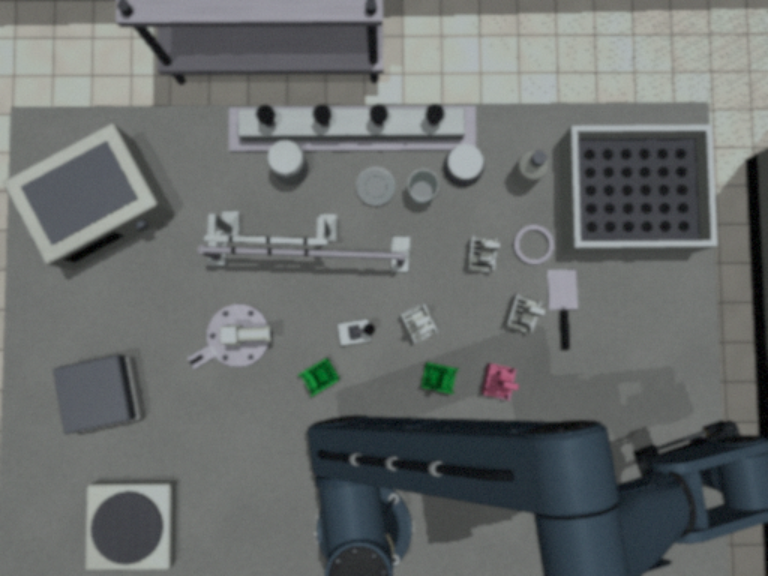

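View pics/scene0.png

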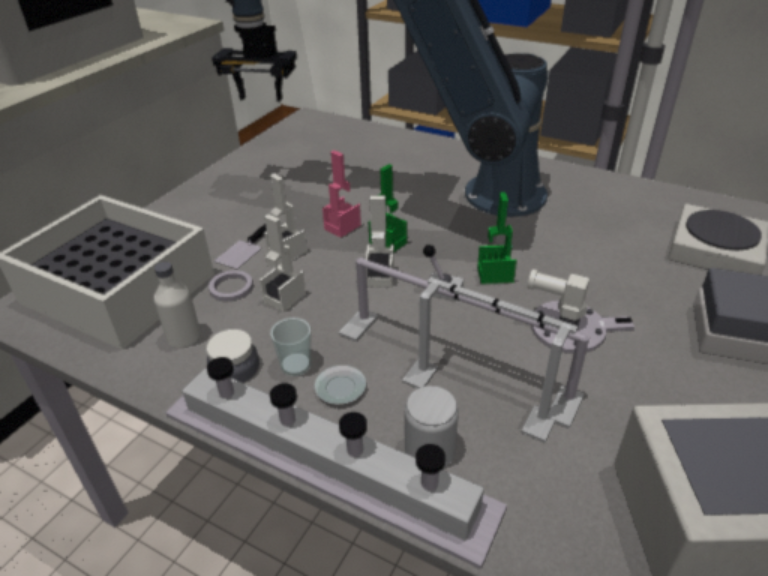

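```bash
python3 - <<'E'
from h import *
im=cv2.imread("pics/top0_raw.png")[140:260,125:400]
cv2.imwrite("pics/crop.png",cv2.resize(im,None,fx=2.9,fy=2.9,interpolation=cv2.INTER_CUBIC))
c=cam("top")
for n,u,v,z in[("flange",238,334,.012),("mark",197,358,.018),("elbowtop",231,335,.117),("mouth",270,333,.092),("railL",203,250,.15),("railR",408,257,.15),("c1",490,242,.197),("c2",535,308,.197),("c3",423,316,.197),("valvebase",355,333,.025),("ball",369,328,.09)]:
    print(n,onz(c,u/1.5,v/1.5,z).round(3))
E
```

```text
flange [0.425 0.276 0.012]
mark [0.373 0.364 0.018]
elbowtop [0.422 0.269 0.117]
mouth [0.426 0.193 0.092]
railL [0.596 0.321 0.15 ]
railR [ 0.578 -0.099  0.15 ]
c1 [ 0.601 -0.261  0.197]
c2 [ 0.468 -0.348  0.197]
c3 [ 0.455 -0.126  0.197]
valvebase [0.425 0.016 0.025]
ball [ 0.434 -0.016  0.09 ]
```

View pics/crop.png

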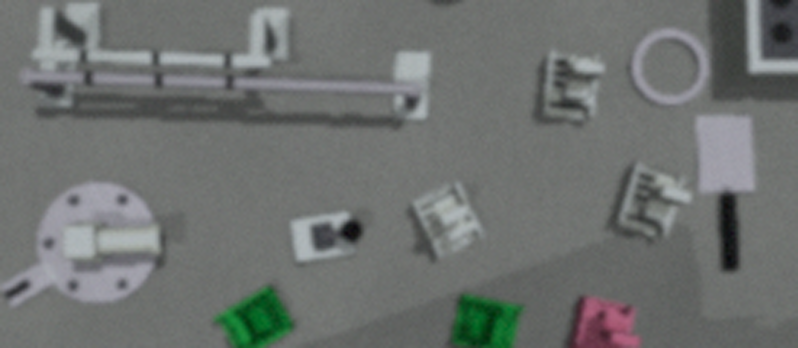

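The crop shows the elbow body at (80,241) with its mouth to the right at (159,241), and the mark lower left at (17,290). The bands are at x = 87, 158 and 230 on the bar. The white carriers are near (572,85), (648,200) and (447,220), and the valve ball is on the right of its block at (350,230).

Request:
move_arm(series=[[0,440,-430,-27,0,0,-35],[0,440,-430,-27,0,0,-70],[0,440,-430,-27,0,0,-70],[0,440,-430,-27,0,0,-70],[0,440,-430,-27,0,0,-70],[0,440,-430,-27,0,0,-70],[0,440,-430,-27,0,0,-70],[0,440,-430,-27,0,0,-70],[0,440,-430,-27,0,0,-70],[0,440,-430,-27,0,0,-70]])

```text
time: 0.93
eef_pos: [0.387, -0.223, 0.2518]
tool_rot: [-2.252, -2.19, -0.0]
ft_force: [2.9, -0.7, -0.6]
opening: 0.0872
gripper_force: 0.0
```

```bash
cat >> h.py <<'E'
def yang():
    T=R(np.array(robot.get_obs()["tool_rot"],float))[0]; return np.degrees(np.arctan2(T[1,1],T[0,1]))
def go(x,y,z,a=None,fr=None):
    o=robot.get_obs(); T=R(np.array(o["tool_rot"],float))[0]
    s=tool((x,y,z)); b=yang(); a=b if a is None else a
    Tz=R(np.array([0,0,np.radians(a-90)]))[0]@np.array([[0,1,0],[1,0,0],[0,0,-1.]])@np.eye(3)
    # tool down with y axis at angle a
    ca,sa=np.cos(np.radians(a)),np.sin(np.radians(a))
    Td=np.array([[-sa,ca,0],[ca,sa,0],[0,0,-1.]]); 
    if np.linalg.det(Td)<0: Td[:,0]*=-1
    w=np.degrees(R(T.T@Td)[0].ravel())
    print("shift",s.round(1),"turn",w.round(1),"rows",round(np.linalg.norm(s)/41.7,1),round(np.linalg.norm(w)/7.16,1))
def st():
    o=robot.get_obs(); print(round(o["time"],2),"tcp",o["eef_pos"].round(4),"ya",yang().round(1),"q",np.degrees(o["joint_pos"]).round(1),"F",o["ft_force"].round(1),"op",round(o["opening"],4),"gf",round(float(o["gripper_force"]),1))
E
sed -i '/Tz=/d' h.py
python3 -c "
from h import *
st();go(.424,.25,.25,3)"
```

```text
0.93 tcp [ 0.387  -0.223   0.2518] ya -1.6 q [-44.3  15.  105.3   0.   59.8 -42.7] F [ 2.9 -0.7 -0.6] op 0.0872 gf 0.0
shift [473.8  23.7   1.9] turn [-0.  -0.  -4.6] rows 11.4 0.6
```

Request:
move_arm(series=[[0,20,60,0,0,0,-5],[0,470,60,0,0,0,-5],[0,470,60,0,0,0,-5],[0,470,60,0,0,0,-5],[0,470,60,0,0,0,-5],[0,470,60,0,0,0,-5],[0,470,30,0,0,0,-5],[0,470,24,0,0,0,-5],[0,470,24,0,0,0,-5],[0,470,24,0,0,0,-5]])

```text
time: 1.77
eef_pos: [0.4315, 0.1628, 0.2517]
tool_rot: [-2.161, -2.28, 0.001]
ft_force: [1.0, -0.3, 0.6]
opening: 0.0872
gripper_force: 0.0
```

```bash
python3 -c "
from h import *
st();c,im=shot('wrist','w1')
print('cam',(-c[3].T@c[4]).round(3),'fwd',c[3][2].round(2),'right',c[3][0].round(2))
for p in [(.424,.272,.117),(.425,.276,.012),(.373,.364,.018)]: print(proj(c,p)*1.5)"
```

```text
1.77 tcp [0.4315 0.1628 0.2517] ya 3.1 q [  6.7  16.2 103.5  -0.   60.4   3.7] F [ 1.  -0.3  0.6] op 0.0872 gf 0.0
cam [0.427 0.234 0.403] fwd [ 0.01 -0.26 -0.97] right [ 1.    0.05 -0.  ]
[381.89266487 105.49064551]
[383.51432304 118.26618566]
[323.53964338  -5.66428412]
```

View pics/w1.png

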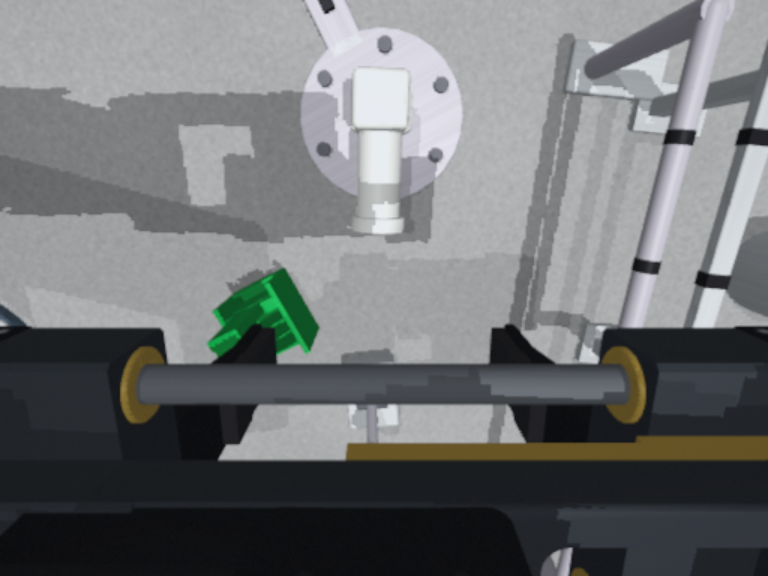

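```bash
python3 -c "
from h import *
c=cam('wrist')
for n,u,v,z in [('top',381,99,.117),('fl',382,113,.012),('mark',325,3,.018),('rim',379,220,.111),('bar0',681,137,.15),('bar1',646,266,.15),('hd0',752,137,.176),('hd1',713,281,.176)]: print(n,onz(c,u/1.5,v/1.5,z).round(4))
go(.423,.275,.095,3)"
```

```text
top [0.4213 0.2838 0.117 ]
fl [0.4216 0.2888 0.012 ]
mark [0.3717 0.3668 0.018 ]
rim [0.4243 0.2086 0.111 ]
bar0 [0.5905 0.2689 0.15  ]
bar1 [0.5868 0.1947 0.15  ]
hd0 [0.6091 0.268  0.176 ]
hd1 [0.6085 0.1932 0.176 ]
shift [104.4  -1.  157.5] turn [-0.  -0.4  0.4] rows 4.5 0.1
```

```bash
python3 - <<'E'
s=open('h.py').read()
s=s.replace('c=cam(n); im=','c=cam(n); np.save(f"pics/{name}_m.npy",c[5],allow_pickle=True); im=')
s+='''def old(name):
    m=np.load(f"pics/{name}_m.npy",allow_pickle=True).item(); f=192/np.tan(np.radians(m["fovy"])/2)
    return f,m["cx"],m["cy"],R(np.array(m["rvec"],float))[0],np.array(m["tvec"],float),m
'''
open('h.py','w').write(s)
E
python3 -c "
from h import *
st(); c=cam('wrist'); print((-c[3].T@c[4]).round(4))
c,im=shot('wrist','w2')
cv2.imwrite('pics/w2.png',cv2.resize(im[:240],None,fx=1.5,fy=1.5))"
```

```text
1.82 tcp [0.4302 0.1699 0.2519] ya 3.4 q [  7.4  16.2 103.4   0.4  60.4   3.8] F [0.8 4.2 0.4] op 0.0871 gf 0.0
[0.4248 0.2399 0.4034]
```

View pics/w2.png

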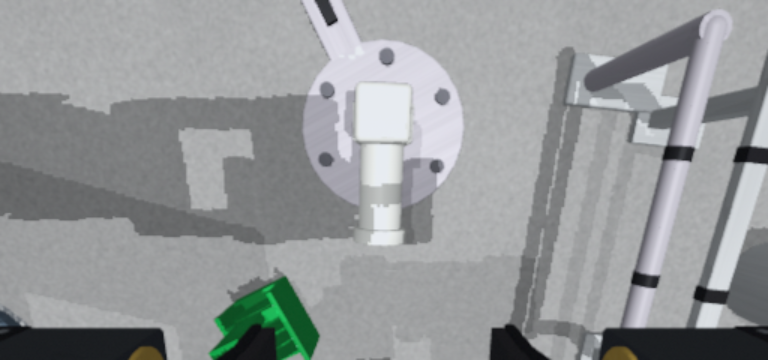

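```bash
python3 -c "
from h import *
c=old('w2')
P={}
for n,u,v,z in [('top',383,113,.117),('fl',383,125,.012),('mark',326,11,.018),('rim',379,237,.111),('bar0',678,153,.15),('bar1',645,281,.15),('hd0',751,154,.176),('hd1',711,295,.176)]: P[n]=onz(c,u/1.5,v/1.5,z);print(n,P[n].round(4))
d=lambda a,b:np.degrees(np.arctan2(*(P[b]-P[a])[[1,0]]))
print(d('fl','mark'),d('top','rim'),d('bar0','bar1'))
go(.423,.274,.25,5)
c=old('top0') if 0 else cam('top')
for n,u,v,z in [('fl',98,242,.012),('mark',17,290,.018),('top',79,241,.117),('b0',87,79,.15),('b1',158,81,.15),('b2',230,84,.15)]: print(n,onz(c,125+u/2.9,140+v/2.9,z).round(4))
"
```

```text
top [0.4231 0.2757 0.117 ]
fl [0.423  0.2793 0.012 ]
mark [0.3727 0.3613 0.018 ]
rim [0.425  0.1971 0.111 ]
bar0 [0.5909 0.2603 0.15  ]
bar1 [0.5882 0.1855 0.15  ]
hd0 [0.6109 0.2599 0.176 ]
hd1 [0.6094 0.1853 0.176 ]
121.52536771727748 -88.59008843163849 -92.05692859107765
shift [108.1  -0.9   1.9] turn [-0.  -0.1 -1.4] rows 2.6 0.2
fl [0.4228 0.2754 0.012 ]
mark [0.3691 0.3659 0.018 ]
top [0.4228 0.2749 0.117 ]
b0 [0.5935 0.2606 0.15  ]
b1 [0.5907 0.1855 0.15  ]
b2 [0.5869 0.1093 0.15  ]
```

Request:
move_arm(series=[[0,0,0,0,0,0,0],[0,0,0,0,0,0,0],[0,0,0,0,0,0,0]])

```text
time: 2.12
eef_pos: [0.4325, 0.1596, 0.2516]
tool_rot: [-2.163, -2.279, 0.001]
ft_force: [0.6, 0.6, -0.3]
opening: 0.0871
gripper_force: 0.0
```

```bash
python3 -c "
from h import *
st();go(.423,.2755,.24,2);go(.423,.2755,.093,2)"
```

```text
2.12 tcp [0.4325 0.1596 0.2516] ya 3.0 q [  6.3  16.2 103.5  -0.   60.4   3.4] F [ 0.6  0.6 -0.3] op 0.0871 gf 0.0
shift [116.3  -3.4  11.6] turn [-0.  0.  1.] rows 2.8 0.1
shift [116.3  -3.3 158.6] turn [-0.  0.  1.] rows 4.7 0.1
```

Request:
move_arm(series=[[0,116,-3.4,12,0,0,1],[0,116,-3.4,12,0,0,1],[0,116,-3.4,12,0,0,1],[0,116,-3.4,50,0,0,1],[0,116,-3.4,90,0,0,1],[0,116,-3.4,130,0,0,1],[0,116,-3.4,159,0,0,1],[0,116,-3.4,159,0,0,1],[0,116,-3.4,159,0,0,1]], grip_force=30)

```text
time: 2.87
eef_pos: [0.4226, 0.2747, 0.0918]
tool_rot: [-2.183, -2.257, 0.006]
ft_force: [-0.0, -0.3, 0.5]
opening: 0.087
gripper_force: 0.0
```

Request:
move_arm(series=[[0.6,0,0,0,0,0,0],[0.8,0,0,0,0,0,0],[0.8,0,0,0,0,0,0],[0.8,0,0,0,0,0,0],[0.8,0,0,0,0,0,0]], grip_force=30)

```text
time: 3.28
eef_pos: [0.4233, 0.2767, 0.0941]
tool_rot: [2.18, 2.261, 0.004]
ft_force: [0.5, -0.6, 0.4]
opening: 0.0615
gripper_force: 0.0
```

```bash
python3 -c "
from h import *
st()"
```

```text
3.28 tcp [0.4233 0.2767 0.0941] ya 2.1 q [ 20.5  33.9 106.1   0.   39.8  18.4] F [ 0.5 -0.6  0.4] op 0.0615 gf 0.0
```

Request:
move_arm(series=[[0.8,0,0,0,0,0,0],[0.8,0,0,0,0,0,0],[0.8,0,0,0,0,0,0],[0.8,0,0,0,0,0,0],[0.8,0,0,0,0,0,0],[0.8,0,0,0,0,0,0],[0.8,0,0,0,0,0,0]])

```text
time: 3.87
eef_pos: [0.4235, 0.2767, 0.093]
tool_rot: [2.18, 2.261, 0.002]
ft_force: [3.1, -0.9, 1.6]
opening: 0.0356
gripper_force: 29.9
```

Request:
move_arm(series=[[0.8,0,0,0.1,0,0,6],[0.8,0,0,0.2,0,0,12],[0.8,0,0,0.3,0,0,18],[0.8,0,0,0.4,0,0,24],[0.8,0,0,0.5,0,0,30],[0.8,0,0,0.6,0,0,36],[0.8,0,0,0.7,0,0,42],[0.8,0,0,0.8,0,0,48],[0.8,0,0,0.9,0,0,54],[0.8,0,0,1,0,0,60]])

```text
time: 4.7
eef_pos: [0.424, 0.2766, 0.092]
tool_rot: [3.021, 0.862, 0.005]
ft_force: [3.2, -1.0, 0.5]
opening: 0.0359
gripper_force: 29.9
```

```bash
python3 -c "
from h import *
st()"
```

```text
4.7 tcp [0.424  0.2766 0.092 ] ya -58.1 q [ 2.050e+01  3.420e+01  1.061e+02 -1.000e-01  3.960e+01  7.870e+01] F [ 3.2 -1.   0.5] op 0.0359 gf 29.9
```

Request:
move_arm(series=[[0.8,0,0,0.1,0,0,6],[0.8,0,0,0.2,0,0,12],[0.8,0,0,0.3,0,0,18],[0.8,0,0,0.4,0,0,24],[0.8,0,0,0.5,0,0,30],[0.8,0,0,0.6,0,0,36],[0.8,0,0,0.7,0,0,42],[0.8,0,0,0.8,0,0,48],[0.8,0,0,0.9,0,0,54],[0.8,0,0,1,0,0,60]])

```text
time: 5.53
eef_pos: [0.4242, 0.2762, 0.0911]
tool_rot: [-3.047, 0.763, -0.005]
ft_force: [3.2, -2.6, -0.2]
opening: 0.036
gripper_force: 29.9
```

Request:
move_arm(series=[[0.8,0,0,0,0,0,5],[0.8,0,0,0,0,0,10],[0.8,0,0,0,0,0,10],[0.3,0,0,0,0,0,10],[0.0,0,0,0,0,0,10],[0,0,0,0,0,0,10],[0,0,0,0,0,0,10],[0,0,0,0,0,0,10],[0,0,0,-30,0,0,10],[0,0,0,-60,0,0,10]])

```text
time: 6.37
eef_pos: [0.4207, 0.2759, 0.1497]
tool_rot: [2.968, -1.018, -0.008]
ft_force: [0.4, 0.0, 0.7]
opening: 0.0747
gripper_force: 0.0
```

Request:
move_arm(series=[[0,0,0,-60,0,0,-7],[0,0,0,-60,0,0,-14],[0,0,0,-60,0,0,-21],[0,0,0,-60,0,0,-28],[0,0,0,-60,0,0,-35],[0,0,0,-60,0,0,-42],[0,0,0,-60,0,0,-49],[0,0,0,-60,0,0,-56],[0,0,0,-60,0,0,-63],[0,0,0,-60,0,0,-70]])

```text
time: 7.2
eef_pos: [0.4221, 0.2765, 0.2107]
tool_rot: [-3.016, -0.878, 0.001]
ft_force: [0.2, -0.4, -0.7]
opening: 0.0871
gripper_force: 0.0
```

Request:
move_arm(series=[[0,0,0,0,0,0,-7],[0,0,0,0,0,0,-14],[0,0,0,0,0,0,-21],[0,0,0,0,0,0,-28],[0,0,0,0,0,0,-35],[0,0,0,0,0,0,-42],[0,0,0,0,0,0,-49],[0,0,0,0,0,0,-56],[0,0,0,0,0,0,-63],[0,0,0,0,0,0,-70]])

```text
time: 8.03
eef_pos: [0.4221, 0.2764, 0.2107]
tool_rot: [-1.967, -2.449, 0.001]
ft_force: [0.8, 0.0, -0.0]
opening: 0.0874
gripper_force: 0.0
```

Request:
move_arm(series=[[0,0,0,0,0,0,-7],[0,0,0,0,0,0,-14],[0,0,0,0,0,0,-21],[0,0,0,0,0,0,-28],[0,0,0,0,0,0,-35],[0,0,0,0,0,0,-40],[0,0,0,0,0,0,-40],[0,0,0,0,0,0,-40],[0,0,0,0,0,0,-40]])

```text
time: 8.78
eef_pos: [0.4224, 0.2765, 0.2108]
tool_rot: [-1.023, -2.97, 0.0]
ft_force: [-0.8, -0.2, 0.1]
opening: 0.0872
gripper_force: 0.0
```

```bash
python3 -c "
from h import *
st();c,im=shot('wrist','w3')"
```

```text
8.78 tcp [0.4224 0.2765 0.2108] ya 52.0 q [ 20.5  22.9 100.5   0.   56.6 -31.5] F [-0.8 -0.2  0.1] op 0.0872 gf 0.0
```

View pics/w3.png

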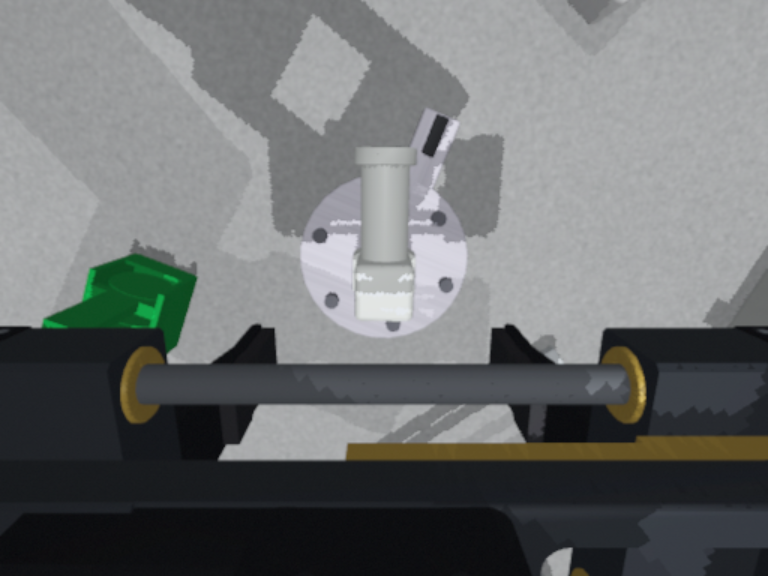

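Elbow body is at (384,295) with its mouth at (386,155) pointing straight up in the picture. The mark is at (435,136), a bit further clockwise.

```bash
python3 -c "
from h import *
c=old('w3'); P={}
for n,u,v,z in [('mark',435,136,.018),('rim',386,153,.109),('fl',384,257,.012),('b1',361,318,.114),('b2',411,318,.114)]: P[n]=onz(c,u/1.5,v/1.5,z);print(n,P[n].round(4))
a=np.array([.4235,.2757,0])
for k in ('mark','rim'): print(k,np.degrees(np.arctan2(*(P[k]-a)[[1,0]])))
go(.4235,.2762,.0915,52)"
```

```text
mark [0.3706 0.367  0.018 ]
rim [0.3596 0.3275 0.109 ]
fl [0.4214 0.2783 0.012 ]
b1 [0.4264 0.2562 0.114 ]
b2 [0.4452 0.2802 0.114 ]
mark 120.09652030767316
rim 140.9703487632099
shift [ -1.    0.4 119.3] turn [-0. -0.  0.] rows 2.9 0.0
```

Request:
move_arm(series=[[0,-1,0.4,40,0,0,0],[0,-1,0.4,80,0,0,0],[0.2,-1,0.4,119,0,0,0],[0.8,-1,0.4,119,0,0,0],[0.8,-1,0.4,119,0,0,0],[0.8,-1,0.4,119,0,0,0],[0.8,-1,0.4,119,0,0,0],[0.8,-1,0.4,119,0,0,0],[0.8,-1,0.4,119,0,0,0],[0.8,-1,0.4,119,0,0,0]])

```text
time: 9.67
eef_pos: [0.4245, 0.2765, 0.0936]
tool_rot: [1.019, 2.969, 0.004]
ft_force: [0.1, 0.1, -0.6]
opening: 0.0414
gripper_force: 0.0
```

Request:
move_arm(series=[[0.8,0,0,0,0,0,0],[0.8,0,0,0,0,0,0],[0.8,0,0,0,0,0,0],[0.8,0,0,0,0,0,0],[0.8,0,0,0.1,0,0,6],[0.8,0,0,0.2,0,0,12],[0.8,0,0,0.3,0,0,18],[0.8,0,0,0.3,0,0,21.5],[0.8,0,0,0.3,0,0,21.5],[0.8,0,0,0.3,0,0,21.5]])

```text
time: 10.5
eef_pos: [0.4241, 0.2762, 0.0926]
tool_rot: [1.557, 2.728, 0.002]
ft_force: [-1.4, -0.9, 7.4]
opening: 0.0359
gripper_force: 29.9
```

```bash
python3 -c "
from h import *
st()"
```

```text
10.5 tcp [0.4241 0.2762 0.0926] ya 30.6 q [ 20.4  34.1 106.   -0.   39.8 -10.1] F [-1.4 -0.9  7.4] op 0.0359 gf 29.9
```

Request:
move_arm(series=[[0.3,0,0,0,0,0,0],[0.0,0,0,0,0,0,0],[0,0,0,0,0,0,0],[0,0,0,0,0,0,0],[0,0,0,0,0,0,0],[0,0,0,-40,0,0,0],[0,0,0,-80,0,0,0],[0,0,0,-120,0,0,0],[0,0,0,-160,0,0,0],[0,0,0,-180,0,0,0]])

```text
time: 11.33
eef_pos: [0.4254, 0.277, 0.2761]
tool_rot: [1.554, 2.725, 0.009]
ft_force: [0.4, -0.7, 0.0]
opening: 0.0858
gripper_force: 0.0
```

Request:
move_arm(series=[[0,0,0,0,0,0,0],[0,0,0,0,0,0,0],[0,0,0,0,0,0,0]])

```text
time: 11.58
eef_pos: [0.4227, 0.2758, 0.2704]
tool_rot: [-1.556, -2.727, 0.003]
ft_force: [-0.4, 0.0, 0.2]
opening: 0.0869
gripper_force: 0.0
```

```bash
python3 -c "
from h import *
st();c,im=shot('wrist','w4')
c2,im2=shot('top','top1')
a=im[40:240,130:390]; b=im2[120:240,270:420]
a=cv2.resize(a,(520,400)); b=cv2.resize(b,(275,220),interpolation=cv2.INTER_CUBIC)
o=np.zeros((400,800,3),np.uint8); o[:,:520]=a; o[:220,522:797]=b; cv2.imwrite('pics/mix.png',o)"
```

```text
11.58 tcp [0.4227 0.2758 0.2704] ya 30.6 q [ 20.4  18.3  96.4   0.   65.4 -10.2] F [-0.4  0.   0.2] op 0.0869 gf 0.0
```

View pics/mix.png

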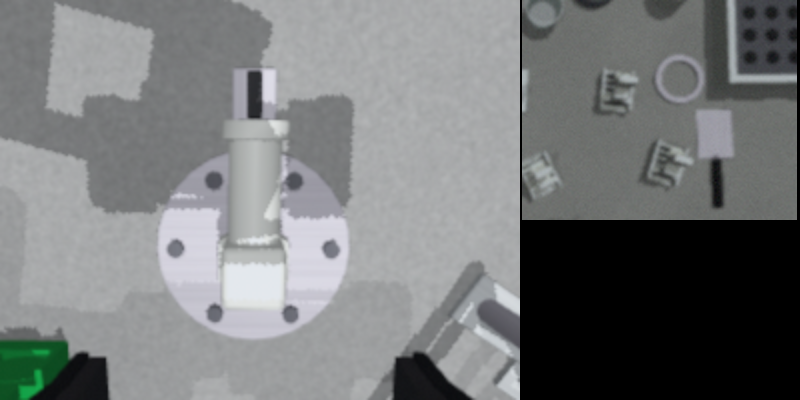

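The white elbow's outlet (mouth at (255,128)) lines up with the mark at (254,93). Next, the carriers.

Request:
move_arm(series=[[0,-417,-210,0,0,0,7],[0,-417,-210,0,0,0,14],[0,-417,-210,0,0,0,21],[0,-417,-210,0,0,0,28],[0,-417,-210,0,0,0,28],[0,-417,-210,0,0,0,28],[0,-417,-210,0,0,0,28],[0,-417,-210,0,0,0,28],[0,-417,-210,0,0,0,28],[0,-417,-210,0,0,0,28]])

```text
time: 12.52
eef_pos: [0.4507, -0.1412, 0.2699]
tool_rot: [-2.169, -2.268, 0.001]
ft_force: [0.8, 0.3, 0.1]
opening: 0.0873
gripper_force: 0.0
```

```bash
python3 -c "
from h import *
st();go(.455,-.19,.27,0)"
```

```text
12.52 tcp [ 0.4507 -0.1412  0.2699] ya 2.6 q [-31.   15.7 100.6   0.   63.9 -33.6] F [0.8 0.3 0.1] op 0.0873 gf 0.0
shift [-48.9   2.1  -0.2] turn [-0.2 -0.1  2.6] rows 1.2 0.4
```

Request:
move_arm(series=[[0,-30,2,0,0,0,2.6],[0,-58,2,0,0,0,2.6],[0,-58,2,0,0,0,2.6],[0,-58,2,0,0,0,2.6],[0,-58,2,0,0,0,2.6]])

```text
time: 12.93
eef_pos: [0.4554, -0.1965, 0.27]
tool_rot: [-2.219, -2.218, 0.0]
ft_force: [0.1, -0.5, 0.1]
opening: 0.087
gripper_force: 0.0
```

```bash
python3 -c "
from h import *
st();shot('wrist','w5')"
```

```text
12.93 tcp [ 0.4554 -0.1965  0.27  ] ya -0.0 q [-36.3  17.7  97.5   0.   65.1 -36.3] F [ 0.1 -0.5  0.1] op 0.087 gf 0.0
```

View pics/w5.png

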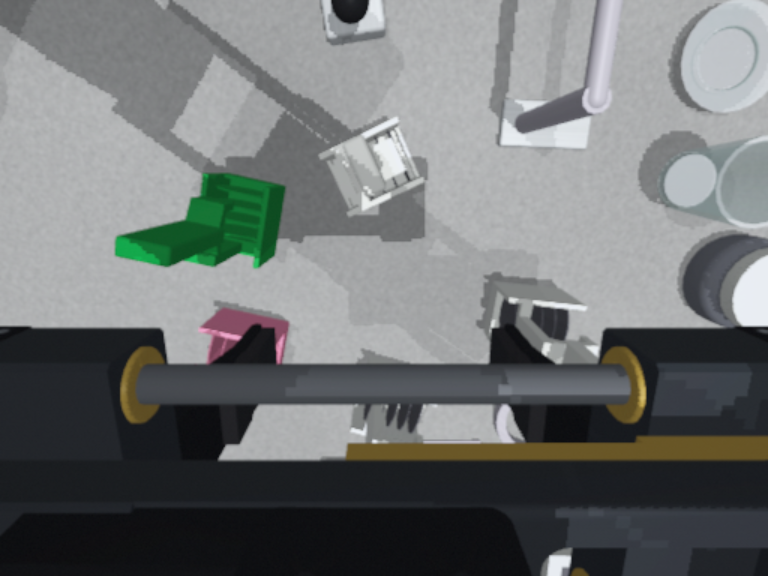

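Carrier 3's basket has its corners at about (320,155), (395,118), (424,180) and (350,214). Its x axis is turned about 26° to the left. The valve ball is at (350,8) and the rail's open end at (597,98).

```bash
python3 -c "
from h import *
c=old('w5')
q=[onz(c,u/1.5,v/1.5,.06) for u,v in [(320,155),(395,118),(424,180),(350,214)]]
for p in q: print(p.round(4))
m=np.mean(q,0); print('mid',m.round(4), [np.linalg.norm(q[i]-q[i-1]).round(4) for i in range(4)])
a=np.arctan2(*(q[1]-q[0])[[1,0]]),np.arctan2(*(q[2]-q[3])[[1,0]]);print(np.degrees(a))
a=np.mean(a)
def pt(x,y,z): return proj(c,m*[1,1,0]+np.array([x*np.cos(a)-y*np.sin(a),x*np.sin(a)+y*np.cos(a),z]))*1.5
print('tab',[pt(x,y,.197).round() for x,y in [(-.006,-.015),(.006,-.015),(.006,.015),(-.006,.015)]])
print('tab bottom',[pt(x,y,.122).round() for x,y in [(-.023,-.012),(.022,-.012),(.022,.012),(-.023,.012)]])
im=cv2.imread('pics/w5_raw.png')[70:150,205:290]
print(cv2.cvtColor(im,cv2.COLOR_BGR2GRAY)[::3,::3])
print('rail end top',onz(c,597/1.5,96/1.5,.15).round(4),'ball',onz(c,350/1.5,8/1.5,.092).round(4))
"
```

```text
[ 0.4033 -0.1135  0.06  ]
[ 0.4636 -0.0856  0.06  ]
[ 0.4876 -0.1331  0.06  ]
[ 0.4265 -0.1607  0.06  ]
mid [ 0.4452 -0.1232  0.06  ] [np.float64(0.0526), np.float64(0.0665), np.float64(0.0533), np.float64(0.067)]
[24.84656599 24.26146436]
tab [array([367., 198.]), array([388., 188.]), array([363., 131.]), array([341., 142.])]
tab bottom [array([347., 198.]), array([407., 169.]), array([392., 135.]), array([331., 165.])]
[[106 105 108 159 163 162 166 166 165 161 163 166 168 166 163 161 180 178
  179 185 183 180 187 179 184 181 182 184 185]
 [106 105 111 106 166 161 161 161 164 161 166 168 164 164 163 164 179 182
  181 177 178 184 183 178 176 180 181 185 180]
 [111 107 107 111 109 127 163 163 165 166 160 162 168 166 166 180 175 181
  179 179 177 184 182 176 179 179 180 183 183]
 [105 114 109 111 110 106 133 162 168 163 162 166 166 165 179 186 148 126
  170 234 204 181 182 188 179 177 179 182 179]
 [107 108 108 105 110 106 106 109 168 164 163 161 165 171 151 136 156 234
  239 229 166 182 180 186 182 185 179 181 181]
 [140 108 109 111 115 109 107 108 109 154 162 151 140 130 151 234 239 
[... 1962 characters left out ...]
109 125 128 164 176 181]
 [106 111 110 109 109 110 110 107 113 161 155 150 217 237 236 204 111 109
  109 113 113 109 111 110 113 123 158 182 182]
 [108 113 106 108 108 110 108 106 109 121 155 169 217 199 158 167 111 109
  110 111 112 110 111 110 112 106 150 181 178]
 [107 111 110 110 111 107 108 109 110 168 165 159 166 163 167 164 113 113
  108 111 113 109 112 110 110 114 148 164 182]
 [111 110 106 107 108 108 110 109 110 115 110 111 111 112 110 109 110 112
  110 108 108 109 112 110 110 110 147 164 169]
 [108 107 107 112 109 109 110 110 111 111 107 110 112 110 110 110 113 109
  109 111 113 112 111 112 111 109 144 162 164]]
rail end top [ 0.5794 -0.0837  0.15  ] ball [ 0.4318 -0.0191  0.092 ]
```

```bash
python3 -c "
from h import *
c=old('w5')
print('green tab',onz(c,120/1.5,245/1.5,.197).round(3),onz(c,170/1.5,262/1.5,.197).round(3))
go(.445,-.123,.27,24.5)
t=cam('top')
for n,u,v in [('c1',572,86),('c2',645,202),('c3',447,221)]: print(n,onz(t,125+u/2.9,140+v/2.9,.06).round(4))"
```

```text
green tab [ 0.315 -0.164  0.197] [ 0.341 -0.173  0.197]
shift [ 73.  -10.5   0.6] turn [ -0.1  -0.2 -24.5] rows 1.8 3.4
c1 [ 0.5921 -0.2658  0.06  ]
c2 [ 0.4607 -0.3451  0.06  ]
c3 [ 0.4417 -0.123   0.06  ]
```

Request:
move_arm(series=[[0,36,-5,0,0,0,-7],[0,73,-10.5,0,0,0,-14],[0,73,-10.5,0,0,0,-21],[0,73,-10.5,30,0,0,-24.5],[0,73,-10.5,60,0,0,-24.5],[0,73,-10.5,90,0,0,-24.5],[0,73,-10.5,96,0,0,-24.5],[0.5,73,-10.5,96,0,0,-24.5],[1,73,-10.5,96,0,0,-24.5],[1,73,-10.5,96,0,0,-24.5]], grip_force=25)

```text
time: 13.82
eef_pos: [0.4469, -0.1246, 0.1769]
tool_rot: [1.697, 2.64, 0.0]
ft_force: [-0.2, 0.3, 0.3]
opening: 0.0745
gripper_force: 0.0
```

Request:
move_arm(series=[[1,0,0,0,0,0,0],[1,0,0,0,0,0,0],[1,0,0,0,0,0,0],[1,0,0,0,0,0,0],[1,0,0,0,0,0,0],[1,0,0,0,0,0,0],[1,0,0,0,0,0,0],[1,0,0,0,0,0,0],[1,0,0,0,0,0,0],[1,0,0,0,0,0,0]])

```text
time: 14.65
eef_pos: [0.4459, -0.1244, 0.1754]
tool_rot: [-1.7, -2.642, 0.0]
ft_force: [-0.4, -0.5, -0.2]
opening: 0.0121
gripper_force: 25.0
```

```bash
python3 -c "
from h import *
st();shot('wrist','w6')"
```

```text
14.65 tcp [ 0.4459 -0.1244  0.1754] ya 24.5 q [-29.5  23.2 108.3  -0.   48.5 -54. ] F [-0.4 -0.5 -0.2] op 0.0121 gf 25.0
```

```bash
python3 -c "
from h import *
go(.507,0,.285,-2.4);go(.507,0,.2415,-2.4)"
```

```text
shift [  87.9  107.2 -109.6] turn [-0.   0.  26.9] rows 4.2 3.8
shift [ 87.9 107.2 -66.1] turn [-0.   0.  26.9] rows 3.7 3.8
```

Request:
move_arm(series=[[1,0,0,-30,0,0,0],[1,0,0,-65,0,0,0],[1,0,0,-100,0,0,0],[1,20,25,-110,0,0,5],[1,40,50,-110,0,0,11],[1,60,75,-110,0,0,17],[1,80,97,-110,0,0,23],[1,88,107,-95,0,0,26.9],[1,88,107,-75,0,0,26.9],[1,88,107,-66,0,0,26.9]])

```text
time: 15.53
eef_pos: [0.5053, 0.0015, 0.2393]
tool_rot: [-2.262, -2.174, 0.004]
ft_force: [-0.6, -0.4, -2.7]
opening: 0.012
gripper_force: 25.0
```

```bash
python3 -c "
from h import *
st();shot('scene','s1');
im=cv2.imread('pics/s1_raw.png')[90:300,150:420];cv2.imwrite('pics/s1c.png',cv2.resize(im,None,fx=2.7,fy=2.7))
go(.582,0,.2415,-2.4)"
```

```text
15.53 tcp [0.5053 0.0015 0.2393] ya -2.3 q [-12.5  20.7  98.5  -0.   61.1 -10.2] F [-0.6 -0.4 -2.7] op 0.012 gf 25.0
shift [ 2.2 77.7 -4. ] turn [-0.4 -0.1  0.1] rows 1.9 0.1
```

View pics/s1c.png

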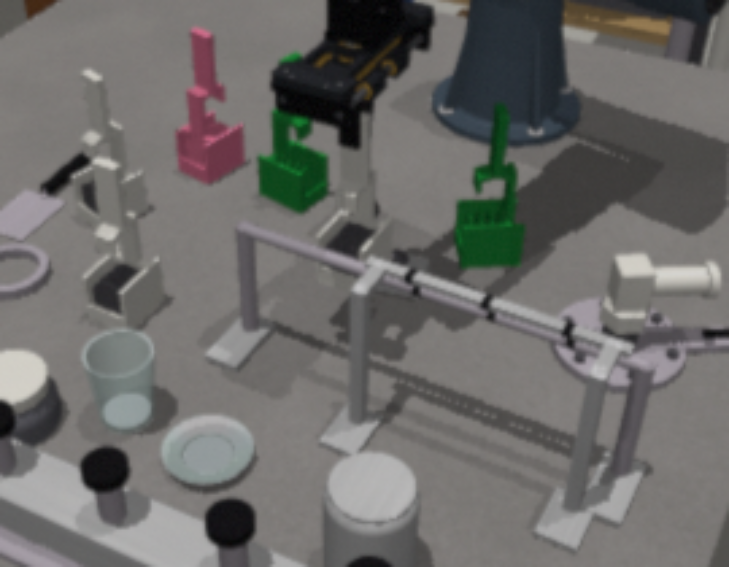

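The carrier hangs upright in the gripper, in front of the rail's open section. The elbow's outlet points at the mark.

Request:
move_arm(series=[[1,0,0,0,0,0,0],[1,0,15,0,0,0,0],[1,0,30,0,0,0,0],[1,0,45,0,0,0,0],[1,0,60,0,0,0,0],[1,0,76,0,0,0,0],[1,0,76,0,0,0,0],[1,0,76,0,0,0,0]])

```text
time: 16.25
eef_pos: [0.5831, -0.004, 0.2421]
tool_rot: [2.268, 2.173, 0.0]
ft_force: [-1.3, -0.7, -2.2]
opening: 0.0121
gripper_force: 25.0
```

```bash
python3 -c "
from h import *
st();go(.582,0,.2115,-2.4)"
```

```text
16.25 tcp [ 0.5831 -0.004   0.2421] ya -2.5 q [-11.4  26.4  87.7  -0.   65.8  -8.9] F [-1.3 -0.7 -2.2] op 0.0121 gf 25.0
shift [ 3.9 -1.3 30.6] turn [ 0.   0.  -0.1] rows 0.7 0.0
```

Request:
move_arm(series=[[1,0,0,8,0,0,0],[1,0,0,16,0,0,0],[1,0,0,24,0,0,0],[1,0,0,26.5,0,0,0],[1,0,0,26.5,0,0,0],[1,0,0,26.5,0,0,0]])

```text
time: 16.75
eef_pos: [0.5824, -0.0031, 0.2146]
tool_rot: [-2.267, -2.174, 0.001]
ft_force: [0.1, 1.3, -1.2]
opening: 0.0117
gripper_force: 25.0
```

```bash
python3 -c "
from h import *
st();go(.592,.2605,.2155,-2.4);shot('wrist','w7')"
```

```text
16.75 tcp [ 0.5824 -0.0031  0.2146] ya -2.4 q [-11.3  28.2  89.5   0.   62.3  -8.9] F [ 0.1  1.3 -1.2] op 0.0117 gf 25.0
shift [263.7  -1.4  -0.8] turn [-0.1 -0.  -0. ] rows 6.3 0.0
```

View pics/w7.png

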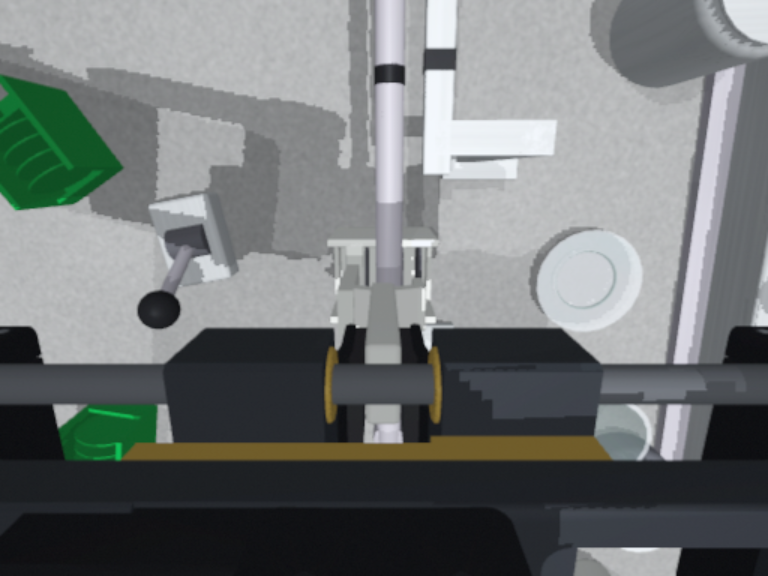

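The hook straddles the bar: bar at u≈389, tab at u≈384. Band 2 shows at (389,73), and the valve lever is on the left with its ball at (158,310).

```bash
python3 -c "
from h import *
c=old('w7')
for u,v,z in [(389.5,73,.15),(389.5,200,.15),(440,59,.176)]: print(onz(c,u/1.5,v/1.5,z).round(4))
print('valve',onz(c,158/1.5,309/1.5,.092).round(4),onz(c,187/1.5,240/1.5,.03).round(4))"
```

```text
[0.5891 0.1106 0.15  ]
[0.587  0.0532 0.15  ]
[0.609  0.1097 0.176 ]
valve [ 0.4298 -0.016   0.092 ] [0.4278 0.0208 0.03  ]
```

Request:
move_arm(series=[[1,10,0,-0.8,0,0,0],[1,35,0,-0.8,0,0,0],[1,65,-0.5,-0.8,0,0,0],[1,95,-0.5,-0.8,0,0,0],[1,125,-1,-0.8,0,0,0],[1,155,-1,-0.8,0,0,0],[1,185,-1,-0.8,0,0,0],[1,215,-1,-0.8,0,0,0],[1,245,-1,-0.8,0,0,0],[1,260,-1,-0.8,0,0,0]])

```text
time: 17.63
eef_pos: [0.5922, 0.2612, 0.2164]
tool_rot: [-2.264, -2.177, -0.004]
ft_force: [0.2, 0.6, -2.2]
opening: 0.0119
gripper_force: 25.0
```

Request:
move_arm(series=[[1,0,0,0,0,0,0],[1,0,0,0,0,0,0],[1,0,0,0,0,0,0]])

```text
time: 17.88
eef_pos: [0.5924, 0.2559, 0.2158]
tool_rot: [2.267, 2.174, -0.002]
ft_force: [-0.3, 0.8, -1.4]
opening: 0.0118
gripper_force: 25.0
```

```bash
python3 -c "
from h import *
st();go(.592,.2605,.2155,-2.4);c,im=shot('wrist','w8');shot('top','t8')
a=im[:230,150:400]; t=cv2.imread('pics/t8_raw.png')[125:245,120:245]
o=np.zeros((500,790,3),np.uint8); o[:460,:500]=cv2.resize(a,(500,460));o[:269,502:782]=cv2.resize(t,(280,269));cv2.imwrite('pics/mix8.png',o)
for n,p in [('m0',(.592,.2605,.15)),('m1',(.589,.1855,.15))]: print(n,proj(c,p),(proj(c,p)-[150,0])*2)"
```

```text
17.88 tcp [0.5924 0.2559 0.2158] ya -2.4 q [13.5 32.9 80.  -0.1 67.1 15.9] F [-0.3  0.8 -1.4] op 0.0118 gf 25.0
shift [ 4.6 -0.6  0.2] turn [-0.   0.1 -0. ] rows 0.1 0.0
m0 [255.79609153 199.65553981] [211.59218307 399.31107961]
m1 [255.92738694 283.12204559] [211.85477388 566.24409118]
```

View pics/mix8.png

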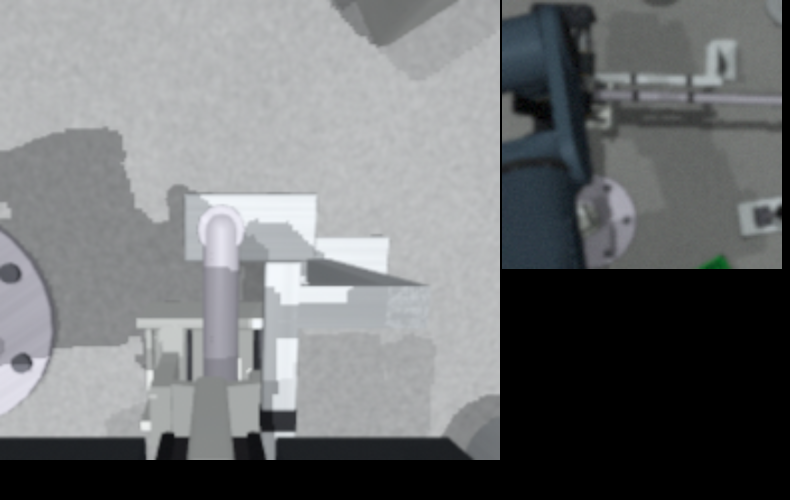

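The hook is on the bar with its front edge at mix (212,380). The band on the hold-down bar is at (278,420).

```bash
python3 -c "
from h import *
c=old('w8')
print('band',onz(c,150+278/2,420/2,.176).round(4),'hookfront',onz(c,150+180/2,380/2,.16).round(4),'bar',onz(c,150+220/2,340/2,.15).round(4))"
```

```text
band [0.6153 0.2599 0.176 ] hookfront [0.5806 0.2716 0.16  ] bar [0.5962 0.2842 0.15  ]
```

Request:
move_arm(series=[[1,1,2,1,0,0,0],[1,1,2,3,0,0,0],[1,1,2,4.5,0,0,0],[1,1,2,4.5,0,0,0],[1,1,2,4.5,0,0,0]])

```text
time: 18.4
eef_pos: [0.5951, 0.257, 0.2115]
tool_rot: [2.267, 2.173, 0.0]
ft_force: [0.9, -1.3, -0.7]
opening: 0.0115
gripper_force: 25.0
```

```bash
python3 -c "
from h import *
st()"
```

```text
18.4 tcp [0.5951 0.257  0.2115] ya -2.4 q [13.5 33.4 79.8 -0.  66.7 16. ] F [ 0.9 -1.3 -0.7] op 0.0115 gf 25.0
```

Request:
move_arm(series=[[0.9,0,0,0,0,0,0],[0.6,0,0,0,0,0,0],[0.3,0,0,0,0,0,0],[0.3,0,0,0,0,0,0],[0.3,0,0,0,0,0,0],[0.3,0,0,0,0,0,0],[0.3,0,0,-25,0,0,0],[0.3,0,0,-50,0,0,0],[0.3,0,0,-70,0,0,0],[0.3,0,0,-75,0,0,0]])

```text
time: 19.23
eef_pos: [0.5966, 0.2583, 0.2904]
tool_rot: [2.265, 2.172, 0.01]
ft_force: [0.8, -0.5, 0.9]
opening: 0.0587
gripper_force: 0.0
```

Request:
move_arm(series=[[0,-40,0,0,0,0,0],[0,-80,0,0,0,0,0],[0,-120,0,0,0,0,0],[0,-160,0,0,0,0,0],[0,-200,0,0,0,0,0],[0,-240,0,0,0,0,0],[0,-280,0,0,0,0,0],[0,-320,0,0,0,0,0],[0,-360,0,0,0,0,0],[0,-400,0,0,0,0,0]])

```text
time: 20.07
eef_pos: [0.577, -0.1437, 0.2854]
tool_rot: [-2.267, -2.173, 0.001]
ft_force: [1.5, 1.0, -0.0]
opening: 0.087
gripper_force: 0.0
```

Request:
move_arm(series=[[0,-40,0,0,0,0,0],[0,-80,0,0,0,0,0],[0,-120,0,10,0,0,0],[0,-160,0,15,0,0,0],[0,-185,10,15,0,0,0],[0,-185,20,15,0,0,0],[0,-185,20,15,0,0,0],[0,-185,20,15,0,0,0]])

```text
time: 20.73
eef_pos: [0.5898, -0.3268, 0.2702]
tool_rot: [-2.265, -2.173, -0.0]
ft_force: [-0.3, 0.6, 0.9]
opening: 0.0874
gripper_force: 0.0
```

```bash
python3 -c "
from h import *
st();c,im=shot('wrist','w9');_,t=shot('top','t9')
a=im[:250,120:420]; t=t[130:245,120:320]
o=np.zeros((600,600,3),np.uint8); o[:410,:492]=cv2.resize(a,(492,410));o[412:596,:320]=cv2.resize(t,(320,184));cv2.imwrite('pics/mix9.png',o)"
```

```text
20.73 tcp [ 0.5898 -0.3268  0.2702] ya -2.4 q [-38.5  32.3  71.9   0.   76.  -36.1] F [-0.3  0.6  0.9] op 0.0874 gf 0.0
```

View pics/mix9.png

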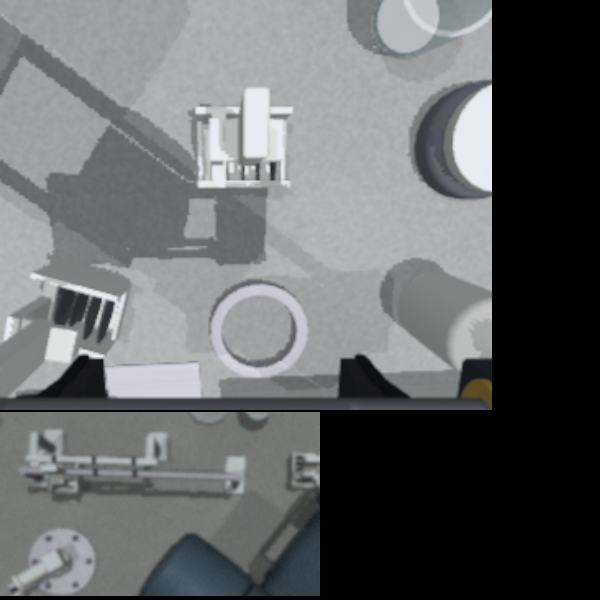

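Carrier 1's tab top is at mix (256,121), with basket corners (193,108), (292,108), (290,187) and (197,186), so it stands almost square. In the top inset the first carrier hangs at the far band.

```bash
python3 -c "
from h import *
c=old('w9'); r=lambda u,v,z: onz(c,120+u/1.64,v/1.64,z)
q=[r(u,v,.05) for u,v in [(193,108),(292,108),(290,187),(197,186)]]
print('mid',np.mean(q,0).round(4),'tab',r(256.5,120,.197).round(4))
print(np.degrees([np.arctan2(*(q[1]-q[0])[[1,0]]),np.arctan2(*(q[2]-q[3])[[1,0]])]), np.degrees(np.arctan2(*(r(256,90,.197)-r(256,150,.197))[[1,0]]))-90)
t=r(256.5,120,.197); go(t[0],t[1],.27,-2.4);go(t[0],t[1],.1755,-2.4)
k=[r(u,v,.05) for u,v in [(32,274),(127,298),(95,345)]]; print('c2',k)"
```

```text
mid [ 0.6086 -0.2291  0.05  ] tab [ 0.6083 -0.2282  0.197 ]
[-2.41071766 -2.98963196] -1.3030765337210113
shift [98.4 14.6  1. ] turn [-0.1 -0.1  0.1] rows 2.4 0.0
shift [98.3 14.8 95.5] turn [-0.1 -0.1  0.1] rows 3.3 0.0
c2 [array([ 0.4364893 , -0.31768615,  0.05      ]), array([ 0.51086217, -0.34056583,  0.05      ]), array([ 0.4803718 , -0.37966964,  0.05      ])]
```

Request:
move_arm(series=[[0,40,6,0,0,0,0],[0,80,12,0,0,0,0],[0,98,15,0,0,0,0],[0,98,15,30,0,0,0],[0,98,15,60,0,0,0],[0.2,98,15,90,0,0,0],[0.5,98,15,95,0,0,0],[1,98,15,95,0,0,0],[1,98,15,95,0,0,0],[1,98,15,95,0,0,0]], grip_force=25)

```text
time: 21.67
eef_pos: [0.6105, -0.2309, 0.1787]
tool_rot: [2.264, 2.172, 0.002]
ft_force: [-0.9, -0.4, 0.0]
opening: 0.0616
gripper_force: 0.0
```

Request:
move_arm(series=[[1,0,0,0,0,0,0],[1,0,0,0,0,0,0],[1,0,0,0,0,0,0],[1,0,0,0,0,0,0],[1,0,0,0,0,0,0],[1,0,0,0,0,0,0],[1,0,0,0,0,0,0],[1,0,0,0,0,0,0],[1,0,0,0,0,0,0]])

```text
time: 22.42
eef_pos: [0.6092, -0.2306, 0.1763]
tool_rot: [-2.268, -2.174, 0.0]
ft_force: [0.7, 0.1, 0.7]
opening: 0.0118
gripper_force: 25.0
```

```bash
python3 -c "
from h import *
st();go(.500,-.2,.29,-2.4);go(.507,0,.2415,-2.4)"
```

```text
22.42 tcp [ 0.6092 -0.2306  0.1763] ya -2.4 q [-30.5  35.9  81.1  -0.   63.  -28.1] F [0.7 0.1 0.7] op 0.0118 gf 25.0
shift [  25.9 -110.4 -113.7] turn [-0.  0. -0.] rows 3.9 0.0
shift [ 226.1 -111.8  -65.2] turn [-0.  0. -0.] rows 6.2 0.0
```

Request:
move_arm(series=[[1,0,0,-30,0,0,0],[1,0,-5,-65,0,0,0],[1,5,-35,-80,0,0,0],[1,20,-70,-80,0,0,0],[1,40,-105,-80,0,0,0],[1,75,-112,-75,0,0,0],[1,115,-112,-70,0,0,0],[1,155,-112,-66,0,0,0],[1,195,-112,-66,0,0,0],[1,226,-112,-66,0,0,0]])

```text
time: 23.25
eef_pos: [0.5053, 0.0029, 0.2416]
tool_rot: [-2.265, -2.173, 0.001]
ft_force: [0.1, -0.4, -3.1]
opening: 0.012
gripper_force: 25.0
```

Request:
move_arm(series=[[1,0,0,0,0,0,0],[1,0,0,0,0,0,0],[1,0,0,0,0,0,0]])

```text
time: 23.5
eef_pos: [0.5067, -0.0001, 0.2421]
tool_rot: [2.266, 2.175, -0.001]
ft_force: [0.3, -0.2, -2.3]
opening: 0.0117
gripper_force: 25.0
```

```bash
python3 -c "
from h import *
st();go(.584,0,.2423,-2.4)"
```

```text
23.5 tcp [ 5.067e-01 -1.000e-04  2.421e-01] ya -2.3 q [-12.6  20.5  98.2  -0.1  61.3 -10.3] F [ 0.3 -0.2 -2.3] op 0.0117 gf 25.0
shift [ 3.3 77.2 -0.3] turn [-0.   0.   0.1] rows 1.9 0.0
```

Request:
move_arm(series=[[1,1,15,0,0,0,0],[1,2,30,0,0,0,0],[1,3,45,0,0,0,0],[1,3,60,0,0,0,0],[1,3,77,0,0,0,0],[1,3,77,0,0,0,0],[1,3,77,10,0,0,0],[1,3,77,20,0,0,0],[1,3,77,26,0,0,0],[1,3,77,26,0,0,0]])

```text
time: 24.33
eef_pos: [0.5817, -0.0003, 0.2143]
tool_rot: [-2.265, -2.171, 0.005]
ft_force: [-0.1, 0.4, -2.3]
opening: 0.0115
gripper_force: 25.0
```

```bash
python3 -c "
from h import *
st();go(.5915,.1835,.2163,-2.4);c,im=shot('wrist','w10')
g=cv2.cvtColor(im,cv2.COLOR_BGR2GRAY)
print(g[150:224:3,235:285:2])"
```

```text
24.33 tcp [ 5.817e-01 -3.000e-04  2.143e-01] ya -2.4 q [-11.   28.3  89.4  -0.   62.6  -8.6] F [-0.1  0.4 -2.3] op 0.0115 gf 25.0
shift [184.    2.   -1.9] turn [-0.3 -0.  -0. ] rows 4.4 0.0
[[143 144 144 144 144 144 144 144 136 143 156 163 170 168 161 154 145 125
  138 138 139 141 143 144 144]
 [144 144 144 144 144 144 144 144 137 143 156 163 170 167 161 154 144 124
  139 139 141 144 144 144 144]
 [203 203 203 204 203 204 204 204 183 143 156 163 170 167 160 154 144 198
  245 245 247 248 248 248 248]
 [202 201 200 181 153 146 178 178 163 142 156 163 169 167 161 153 145 168
  206 205 238 192 189 205 205]
 [201 201 201 176 117 101 174 174 159 142 156 163 169 167 160 153 144 148
  174 174 245  67  80 158 148]
 [201 201 201 185 117  85 174 175 159 142 156 163 169 167 161 153 143 148
  174 175 174  56  72 155 148]
 [201 201 201 185 123  76 174 174 159 142 156 163 169 166 161 153 144 147
  174 174 174  50  75 156 149]
 [165 165 172 173 104  75 174 174 159 142 156 163 168 165 160 153 144 142
  174 174 174  50  78 158 142]
 [139 139 151 163 105  76 174 174 158 142 156 163 168 166 160 153 143
[... 1016 characters left out ...]
39 139 138 139 139 139 136 163 171 171
  171 171 171 171 222 242 200]
 [165 171 170 171 171 153 136 138 139 139 139 139 139 139 135 160 171 171
  171 171 171 171 173 173 212]
 [161 171 170 171 171 145 137 138 139 138 139 138 139 139 137 157 171 171
  171 171 171 171 173 174 182]
 [160 170 171 171 171 145 137 139 139 139 139 139 139 139 136 150 171 171
  170 171 171 170 174 173 168]
 [ 81 152 171 170 171 138 138 138 138 138 139 139 138 139 138 143 170 170
  171 141  73  76 114 214 160]
 [ 15  23  29  28  27 129 138 138 139 139 139 139 139 139 137 118  29  27
   27  22  15  18  17 170 189]
 [ 17  24  28  28  44 134 138 139 139 138 139 138 139 139 139 133  28  26
   27  24  17  18  16 168 220]]
```

Request:
move_arm(series=[[1,10,0.5,0,0,0,0],[1,35,1,0,0,0,0],[1,65,1,0,0,0,0],[1,95,1,0,0,0,0],[1,125,1,0,0,0,0],[1,155,1,0,0,0,0],[1,175,1,0,0,0,0],[1,181,1,0,0,0,0],[1,181,1,0,0,0,0],[1,181,1,0,0,0,0]])

```text
time: 25.22
eef_pos: [0.5921, 0.1806, 0.2164]
tool_rot: [2.266, 2.175, -0.001]
ft_force: [0.9, -0.6, -2.4]
opening: 0.0118
gripper_force: 25.0
```

```bash
python3 -c "
from h import *
st();go(.5925,.1815,.2122,-2.4);c,im=shot('wrist','w11')
g=cv2.cvtColor(im,cv2.COLOR_BGR2GRAY)
print('hold',g[100:222:3,288:300:4].T);print('hook',g[150:220:3,245:250:2].T); 
for v in range(140,220,8): print(v,onz(c,290,v,.176)[1].round(4),onz(c,247,v,.16)[1].round(4))"
```

```text
25.22 tcp [0.5921 0.1806 0.2164] ya -2.3 q [ 6.7 30.9 84.  -0.1 65.2  9. ] F [ 0.9 -0.6 -2.4] op 0.0118 gf 25.0
shift [0.9 0.4 4.2] turn [-0.   0.   0.1] rows 0.1 0.0
hold [[ 63  64 214 214 214 213 213 214 213 213 214 213 214 214 214 182 161 161
  161 161 162 162 161 205 217 201 201 201 201 201 182 183 183 184 197  89
   44  43  45 203  56]
 [ 61  62 215 215 215 216 216 216 217 216 216 216 216 216 216 217 217 184
  162 162 162 162 163 205 217 217 218 219 220 220 202 202 201 201 200  65
   45  43  44 177  27]
 [ 61  62 209 201 196 189 185 177 175 174 181 177 167 162 159 151 145 145
  150 150 151 152 149 152 152 154 152 152 148 150 147 152 154 152 152 153
  153 150 154 154  26]]
hook [[125 126 183 145  86  86  63  65  63  63  63  63  68 126 150 150 151 144
  138 134 131 127 119 112]
 [118 118 163 144 140 138 138 137 138 137 136 136 140 117 123 118 115 117
  117 118 118 118 120 120]
 [125 125 125 125 124 124 123 124 124 124 107 107 119 120 120 120 120 120
  121 121 120 120 120 120]]
140 0.2334 0.2331
148 0.2281 0.2274
156 0.2228 0.2216
164 0.2173 0.2157
172 0.2118 0.2098
180 0.2062 0.2037
188 0.2005 0.1976
196 0.1948 0.1913
204 0.1889 0.185
212 0.183 0.1786
```

Request:
move_arm(series=[[1,0,1,2,0,0,0],[1,0,1,4.2,0,0,0],[1,0,1,4.2,0,0,0],[1,0,1,4.2,0,0,0],[0.6,0,1,4.2,0,0,0],[0.3,0,1,4.2,0,0,0],[0.3,0,1,4.2,0,0,0],[0.3,0,1,4.2,0,0,0],[0.3,0,1,4.2,0,0,0],[0.3,0,1,4.2,0,0,0]])

```text
time: 26.1
eef_pos: [0.5935, 0.1807, 0.2122]
tool_rot: [2.267, 2.174, 0.0]
ft_force: [0.9, 0.5, 0.4]
opening: 0.0438
gripper_force: 0.0
```

Request:
move_arm(series=[[0.3,0,0,-25,0,0,0],[0.3,0,0,-50,0,0,0],[0.3,0,0,-75,0,0,0],[0,-30,-20,-75,0,0,0],[0,-65,-40,-75,0,0,0],[0,-100,-60,-75,0,0,0],[0,-135,-80,-75,0,0,0],[0,-170,-95,-75,0,0,0],[0,-205,-105,-75,0,0,0],[0,-240,-115,-75,0,0,0]])

```text
time: 26.93
eef_pos: [0.4673, -0.0555, 0.2875]
tool_rot: [2.266, 2.175, 0.001]
ft_force: [1.0, -0.6, 0.2]
opening: 0.0865
gripper_force: 0.0
```

```bash
python3 -c "
from h import *
st();go(.461,-.40,.27,0)"
```

```text
26.93 tcp [ 0.4673 -0.0555  0.2875] ya -2.4 q [-20.4  14.2  99.5   0.   66.2 -18.1] F [ 1.  -0.6  0.2] op 0.0865 gf 0.0
shift [-344.4    7.9   17.6] turn [ 0.   0.  -2.4] rows 8.3 0.3
```

Request:
move_arm(series=[[0,-40,-5,4,0,0,4],[0,-80,-8,8,0,0,8],[0,-120,-8,12,0,0,12],[0,-160,-8,17,0,0,12.6],[0,-200,-8,17,0,0,12.6],[0,-240,-8,17,0,0,12.6],[0,-280,-8,17,0,0,12.6],[0,-320,-8,17,0,0,12.6],[0,-356,-8,17,0,0,12.6],[0,-356,-8,17,0,0,12.6]])

```text
time: 27.77
eef_pos: [0.4452, -0.4177, 0.2701]
tool_rot: [2.492, 1.902, -0.004]
ft_force: [0.6, 0.1, 0.1]
opening: 0.0869
gripper_force: 0.0
```

Request:
move_arm(series=[[0,0,0,0,0,0,0],[0,0,0,0,0,0,0],[0,0,0,0,0,0,0]])

```text
time: 28.02
eef_pos: [0.4455, -0.4081, 0.27]
tool_rot: [-2.49, -1.913, -0.001]
ft_force: [0.3, -0.3, -0.6]
opening: 0.0867
gripper_force: 0.0
```

```bash
python3 -c "
from h import *
st();c,im=shot('wrist','w12');_,t=shot('top','t12')
a=im[:250,120:420]; t=t[130:245,120:320]
o=np.zeros((600,600,3),np.uint8); o[:410,:492]=cv2.resize(a,(492,410));o[412:596,:320]=cv2.resize(t,(320,184));cv2.imwrite('pics/mix12.png',o)"
```

```text
28.02 tcp [ 0.4455 -0.4081  0.27  ] ya -14.9 q [-53.1  26.4  82.7   0.   70.9 -38.2] F [ 0.3 -0.3 -0.6] op 0.0867 gf 0.0
```

View pics/mix12.png

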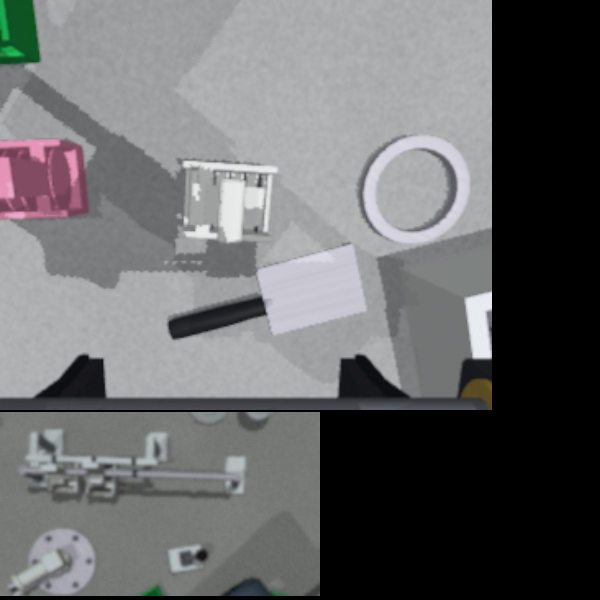

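Carrier 2 has its tab top at mix (231,210) and basket corners (183,160), (278,168), (271,241) and (180,237). The top inset shows both hung carriers at the far and middle bands.

```bash
python3 -c "
from h import *
c=old('w12'); r=lambda u,v,z: onz(c,120+u/1.64,v/1.64,z)
q=[r(u,v,.05) for u,v in [(183,160),(278,168),(271,241),(180,237)]]
t=r(231,210,.197)
print('mid',np.mean(q,0).round(4),'tab',t.round(4))
print(np.degrees([np.arctan2(*(q[1]-q[0])[[1,0]]),np.arctan2(*(q[2]-q[3])[[1,0]])]))
go(t[0],t[1],.175,-18)"
```

```text
mid [ 0.4641 -0.3526  0.05  ] tab [ 0.464  -0.3512  0.197 ]
[-19.55214586 -17.44847716]
shift [59.5  3.  95.3] turn [-0.  -0.   3.1] rows 2.7 0.4
```

Request:
move_arm(series=[[0,30,2,0,0,0,3],[0,59,3,0,0,0,3],[0,59,3,10,0,0,3],[0,59,3,40,0,0,3],[0,59,3,70,0,0,3],[0.2,59,3,95,0,0,3],[0.5,59,3,95,0,0,3],[1,59,3,95,0,0,3],[1,59,3,95,0,0,3],[1,59,3,95,0,0,3]], grip_force=25)

```text
time: 28.95
eef_pos: [0.4648, -0.3545, 0.1771]
tool_rot: [2.538, 1.845, 0.001]
ft_force: [-0.4, -0.7, -0.0]
opening: 0.0615
gripper_force: 0.0
```

Request:
move_arm(series=[[1,0,0,0,0,0,0],[1,0,0,0,0,0,0],[1,0,0,0,0,0,0],[1,0,0,0,0,0,0],[1,0,0,0,0,0,0],[1,0,0,0,0,0,0],[1,0,0,0,0,0,0],[1,0,0,0,0,0,0],[1,0,0,0,0,0,0]])

```text
time: 29.7
eef_pos: [0.4636, -0.3536, 0.175]
tool_rot: [-2.541, -1.846, 0.0]
ft_force: [-0.1, -0.5, 0.1]
opening: 0.0119
gripper_force: 25.0
```

```bash
python3 -c "
from h import *
st();go(.507,0,.2415,-2.4)"
```

```text
29.7 tcp [ 0.4636 -0.3536  0.175 ] ya -18.0 q [-48.3  31.2  91.5  -0.   57.3 -30.3] F [-0.1 -0.5  0.1] op 0.0119 gf 25.0
shift [349.6 -68.  -66.5] turn [ -0.   -0.  -15.6] rows 8.7 2.2
```

Request:
move_arm(series=[[1,0,0,-35,0,0,0],[1,10,-2,-70,0,0,0],[1,50,-10,-80,0,0,-5],[1,91,-18,-80,0,0,-10],[1,132,-26,-80,0,0,-15.6],[1,173,-34,-80,0,0,-15.6],[1,214,-42,-80,0,0,-15.6],[1,255,-50,-75,0,0,-15.6],[1,295,-58,-70,0,0,-15.6],[1,335,-66,-66.5,0,0,-15.6]])

```text
time: 30.53
eef_pos: [0.5037, -0.0124, 0.241]
tool_rot: [-2.267, -2.173, 0.001]
ft_force: [1.1, 0.0, -2.5]
opening: 0.0116
gripper_force: 25.0
```

Request:
move_arm(series=[[1,0,0,0,0,0,0],[1,0,0,0,0,0,0],[1,0,0,0,0,0,0],[1,0,0,0,0,0,0]])

```text
time: 30.87
eef_pos: [0.5046, -0.0155, 0.2415]
tool_rot: [2.268, 2.173, -0.001]
ft_force: [-0.0, -0.9, -2.2]
opening: 0.0118
gripper_force: 25.0
```

```bash
python3 -c "
from h import *
st();go(.583,-.004,.241,-2.4)"
```

```text
30.87 tcp [ 0.5046 -0.0155  0.2415] ya -2.5 q [-14.4  20.4  98.5  -0.   61.1 -12. ] F [-0.  -0.9 -2.2] op 0.0118 gf 25.0
shift [14.9 77.9  0.5] turn [ 0.   0.  -0.1] rows 1.9 0.0
```

Request:
move_arm(series=[[1,0,15,0,0,0,0],[1,0,30,0,0,0,0],[1,0,45,0,0,0,0],[1,0,60,0,0,0,0],[1,0,78,0,0,0,0],[1,0,78,0,0,0,0],[1,0,78,10,0,0,0],[1,0,78,20,0,0,0],[1,0,78,26,0,0,0],[1,0,78,26,0,0,0]])

```text
time: 31.7
eef_pos: [0.5801, -0.0179, 0.2133]
tool_rot: [-2.265, -2.171, 0.005]
ft_force: [-0.1, -0.0, -4.0]
opening: 0.0122
gripper_force: 25.0
```

```bash
python3 -c "
from h import *
st();go(.589,.1075,.2155,-2.4);c,im=shot('wrist','w13')
g=cv2.cvtColor(im,cv2.COLOR_BGR2GRAY)
print('hook',g[150:220:3,240:252:3].T); 
for v in range(176,208,4): print(v,onz(c,247,v,.16)[1].round(4))"
```

```text
31.7 tcp [ 0.5801 -0.0179  0.2133] ya -2.4 q [-12.8  28.3  89.6  -0.   62.4 -10.3] F [-0.1 -0.  -4. ] op 0.0122 gf 25.0
shift [125.6   3.5  -2.1] turn [-0.3 -0.  -0. ] rows 3.0 0.0
hook [[146 204 201 202 201 201 174 174 174 174 170 169 140 172 172 172 171 171
  172 172 171 171 171  29]
 [146 204 200 107 102 102 104 105 105 103 102 102 140 171 171 171 172 171
  171 171 172 171 172  27]
 [146 204 200 157 157 157 157 157 157 157 157 157 141 158 154 153 146 144
  138 134 137 137 137 138]
 [145 204 200 175 174 174 174 174 174 174 174 157 139 140 140 140 140 140
  141 140 141 141 141 141]]
176 0.009
180 0.006
184 0.003
188 -0.0
192 -0.0031
196 -0.0062
200 -0.0093
204 -0.0124
```

Request:
move_arm(series=[[1,10,1,0,0,0,0],[1,30,2,0,0,0,0],[1,55,2,0,0,0,0],[1,80,2,0,0,0,0],[1,105,2,0,0,0,0],[1,120,2,0,0,0,0],[1,125,2,0,0,0,0],[1,125,2,0,0,0,0],[1,125,2,0,0,0,0],[1,125,2,0,0,0,0]])

```text
time: 32.58
eef_pos: [0.5897, 0.1062, 0.2158]
tool_rot: [2.268, 2.173, -0.0]
ft_force: [-0.3, -0.2, -2.8]
opening: 0.0117
gripper_force: 25.0
```

```bash
python3 -c "
from h import *
st();go(.589,.106,.211,-2.4);c,im=shot('wrist','w14')
g=cv2.cvtColor(im,cv2.COLOR_BGR2GRAY)
print('hold',g[100:222:3,288:294:5].T);print('hook',g[150:220:3,240:252:3].T); 
for v in range(180,220,4): print(v,onz(c,290,v,.176)[1].round(4),onz(c,247,v,.16)[1].round(4))"
```

```text
32.58 tcp [0.5897 0.1062 0.2158] ya -2.4 q [-0.5 29.4 87.  -0.  63.6  2. ] F [-0.3 -0.2 -2.8] op 0.0117 gf 25.0
shift [-0.2 -0.7  4.8] turn [ 0.  0. -0.] rows 0.1 0.0
hold [[ 65  66 205 222 222 222 222 222 223 223 223 223 222 222 223 222 165 164
  164 164 164 164 163 208 220 220 220 202 201 201 189 184 184 184 184 129
   47  45  46 194  55]
 [ 64  64 202 219 220 220 220 220 221 221 221 221 220 219 218 215 213 212
  161 158 156 153 149 179 180 171 171 171 177 172 156 198 195 196 192 126
  133 136 135 153  28]]
hook [[130 186 180 175 184 183 183 183 157 157 157 153 125 155 154 155 154 154
  154 154 154 154 154  22]
 [129 186 172  91  96  97  99 101  92  90  89  89 124 154 154 154 154 154
  154 154 154 154 154  23]
 [122 166 155 132 121 119 119 118 117 117 129 129 125 141 137 134 130 126
  122 119 121 122 122 122]
 [136 135 135 136 136 136 135 136 134 135 116 119 123 123 125 125 124 125
  124 125 125 124 125 125]]
180 0.1319 0.1294
184 0.129 0.1264
188 0.1262 0.1233
192 0.1233 0.1202
196 0.1205 0.1171
200 0.1176 0.1139
204 0.1146 0.1108
208 0.1117 0.1076
212 0.1087 0.1044
216 0.1057 0.1011
```

Request:
move_arm(series=[[1,-1,1,2,0,0,0],[1,-1,1,4.6,0,0,0],[1,-1,1,4.6,0,0,0],[1,-1,1,4.6,0,0,0],[0.6,-1,1,4.6,0,0,0],[0.3,-1,1,4.6,0,0,0],[0.3,-1,1,4.6,0,0,0],[0.3,-1,1,4.6,0,0,0],[0.3,-1,1,4.6,0,0,0],[0.3,-1,1,4.6,0,0,0]])

```text
time: 33.47
eef_pos: [0.5906, 0.1061, 0.2111]
tool_rot: [2.267, 2.174, 0.0]
ft_force: [-0.2, 0.0, -0.3]
opening: 0.044
gripper_force: 0.0
```

Request:
move_arm(series=[[0.3,0,0,-25,0,0,0],[0.3,0,0,-50,0,0,0],[0.3,0,0,-75,0,0,0],[0.6,-30,-20,-75,0,0,7],[1,-60,-45,-75,0,0,14],[1,-90,-70,-75,0,0,21],[1,-120,-95,-75,0,0,28],[1,-150,-125,-75,0,0,35],[1,-170,-150,-75,0,0,42],[1,-170,-150,-75,0,0,49]])

```text
time: 34.3
eef_pos: [0.4286, -0.0594, 0.2857]
tool_rot: [-2.969, -1.023, 0.007]
ft_force: [1.3, 0.6, -0.6]
opening: 0.0225
gripper_force: 0.0
```

Request:
move_arm(series=[[1,0,0,0,0,0,7],[1,0,0,0,0,0,14],[1,0,0,0,0,0,21],[1,0,0,0,0,0,28],[1,0,0,0,0,0,35],[1,0,0,0,0,0,38.6],[1,0,0,0,0,0,38.6],[1,0,0,0,0,0,38.6],[1,0,0,0,0,0,38.6]])

```text
time: 35.05
eef_pos: [0.4336, -0.0576, 0.2861]
tool_rot: [3.142, 0.002, 0.0]
ft_force: [0.3, -0.3, 0.3]
opening: 0.0003
gripper_force: 0.0
```

```bash
python3 -c "
from h import *
st();go(.43,-.072,.09,-90)
c,im=shot('scene','s15');_,w=shot('wrist','w15');_,t=shot('top','t15')
o=np.zeros((590,790,3),np.uint8); o[:294,:378]=cv2.resize(im[90:300,150:420],(378,294)); o[:240,380:700]=cv2.resize(w,(320,240)); o[300:588,:600]=cv2.resize(t[130:250,120:370],(600,288)); cv2.imwrite('pics/mix15.png',o)
for n,p in [('m0',(.595,.2605,.15)),('m1',(.592,.1855,.15)),('m2',(.589,.11,.15))]: print(n,proj(c,p))"
```

```text
35.05 tcp [ 0.4336 -0.0576  0.2861] ya -89.9 q [-22.3  11.5 103.7   0.   64.8  67.7] F [ 0.3 -0.3  0.3] op 0.0003 gf 0.0
shift [ -3.6  14.4 196.1] turn [ 0.  -0.   0.1] rows 4.7 0.0
m0 [362.29010107 212.99583623]
m1 [332.87403184 203.02933691]
m2 [305.00238744 193.59161254]
```

View pics/mix15.png

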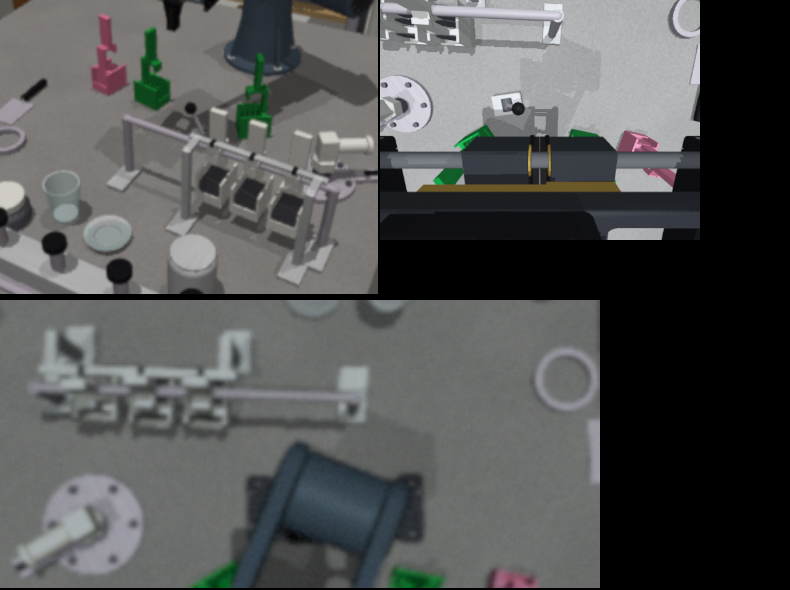

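All three carriers hang at the bands and the elbow is on its mark. The valve ball is at mix (518,108).

```bash
python3 -c "
from h import *
c=old('w15'); im=cv2.imread('pics/w15_raw.png'); g=cv2.cvtColor(im,cv2.COLOR_BGR2GRAY)
m=(g<50).astype(np.uint8); m[212:]=0
n,l,s,k=cv2.connectedComponentsWithStats(m)
for i in range(1,n):
    if s[i,4]>60: print(s[i],k[i],onz(c,*k[i],.092).round(4))
print('base',onz(c,(506-380)*1.6,101*1.6,.025).round(4))"
```

```text
[ 94  27  26   7 101] [108.87128713  29.20792079] [0.5908 0.1015 0.092 ]
[ 25  30  27  10 144] [39.36805556 34.02777778] [0.586  0.1778 0.092 ]
[ 90  34  31  10 199] [106.96984925  37.85929648] [0.5823 0.1047 0.092 ]
[29 55 27  6 89] [43.84269663 57.04494382] [0.5629 0.1774 0.092 ]
[ 92  57  29   8 118] [107.94915254  60.18644068] [0.5597 0.1066 0.092 ]
[502 149  10  45 270] [507.80740741 176.91481481] [ 0.4272 -0.3693  0.092 ]
[211 164  20  20 303] [220.7029703  173.62706271] [ 0.431  -0.0151  0.092 ]
base [0.4348 0.0203 0.025 ]
```

Request:
move_arm(series=[[1,-2.5,18,20,0,0,0],[1,-2.5,18,55,0,0,0],[1,-2.5,18,90,0,0,0],[1,-2.5,18,130,0,0,0],[1,-2.5,18,170,0,0,0],[1,-2.5,18,196,0,0,0],[1,-2.5,18,196,0,0,0],[1,-2.5,18,196,0,0,0]])

```text
time: 35.87
eef_pos: [0.4305, -0.0754, 0.0892]
tool_rot: [-3.14, -0.0, 0.005]
ft_force: [-0.1, -0.3, 0.7]
opening: 0.0005
gripper_force: 0.0
```

Request:
move_arm(series=[[1,0,-12,0,0,0,0],[1,0,-24,0,0,0,0],[1,0,-36,0,0,0,0],[1,0,-48,0,0,0,0],[1,0,-60,0,0,0,0],[1,0,-72,0,0,0,0],[1,0,-82,0,0,0,0],[1,0,-90,0,0,0,0],[1,0,-95,0,0,0,0],[1,0,-97,0,0,0,0]])

```text
time: 36.7
eef_pos: [0.4316, 0.022, 0.0908]
tool_rot: [3.141, 0.001, 0.003]
ft_force: [0.6, -1.1, 0.7]
opening: 0.0004
gripper_force: 0.4
```

Request:
move_arm(series=[[1,0,0,0,0,0,0],[1,0,0,0,0,0,0]])

```text
time: 36.87
eef_pos: [0.4315, 0.0213, 0.0901]
tool_rot: [3.142, -0.0, 0.001]
ft_force: [-0.4, -0.4, -0.2]
opening: 0.0004
gripper_force: 0.0
```

```bash
python3 -c "
from h import *
st()
print(robot.get_obs()['ft_torque'])
c,im=shot('wrist','w16'); g=cv2.cvtColor(im,cv2.COLOR_BGR2GRAY)
m=(g<50).astype(np.uint8); m[212:]=0
n,l,s,k=cv2.connectedComponentsWithStats(m)
for i in range(1,n):
    if s[i,4]>60: print(s[i],k[i],onz(c,*k[i],.092).round(4))"
```

```text
36.87 tcp [0.4315 0.0213 0.0901] ya -90.0 q [-12.1  31.3 116.5   0.   32.2  77.9] F [-0.4 -0.4 -0.2] op 0.0004 gf 0.0
[ 0.02281053  0.03137708 -0.03362542]
[ 63   0  54  10 309] [93.20711974  3.63754045] [0.5495 0.096  0.092 ]
```

Request:
move_arm(series=[[1,0,-4,0,0,0,0],[1,0,-8,0,0,0,0],[1,0,-11,0,0,0,0],[1,0,-11,0,0,0,0]])

```text
time: 37.25
eef_pos: [0.4309, 0.0329, 0.0899]
tool_rot: [-3.141, -0.0, 0.001]
ft_force: [-0.4, 0.5, 0.3]
opening: 0.0003
gripper_force: 0.0
```

Request:
move_arm(series=[[1,0,-3,0,0,0,0],[1,0,-5,0,0,0,0],[1,0,-5,0,0,0,0]])

```text
time: 37.5
eef_pos: [0.4313, 0.0351, 0.0899]
tool_rot: [3.137, 0.009, -0.0]
ft_force: [-2.0, -16.5, -2.3]
opening: 0.0001
gripper_force: 7.7
```

End stop reached at TCP y = 0.035 (16 N). I'll back off, lift away and check.

Request:
move_arm(series=[[1,0,15,0,0,0,0],[1,0,40,0,0,0,0],[1,0,70,0,0,0,0],[1,0,90,-30,0,0,0],[1,0,95,-70,0,0,0],[1,0,95,-110,0,0,0],[1,0,95,-150,0,0,0],[1,0,95,-190,0,0,0],[1,0,95,-195,0,0,0],[1,0,95,-195,0,0,0]])

```text
time: 38.33
eef_pos: [0.4328, -0.058, 0.2879]
tool_rot: [3.139, -0.0, 0.012]
ft_force: [-0.9, 0.3, -0.8]
opening: 0.0003
gripper_force: 0.0
```

Request:
move_arm(series=[[1,0,0,0,0,0,0],[1,0,0,0,0,0,0],[1,0,0,0,0,0,0],[1,0,0,0,0,0,0]])

```text
time: 38.67
eef_pos: [0.4302, -0.0572, 0.2833]
tool_rot: [-3.14, 0.0, 0.006]
ft_force: [-0.2, -0.9, -0.0]
opening: 0.0006
gripper_force: 0.0
```

```bash
python3 -c "
from h import *
st()
c,im=shot('wrist','w17'); g=cv2.cvtColor(im,cv2.COLOR_BGR2GRAY)
m=(g<50).astype(np.uint8); m[212:]=0
n,l,s,k=cv2.connectedComponentsWithStats(m)
for i in range(1,n):
    if s[i,4]>60: print(s[i],k[i],onz(c,*k[i],.092).round(4))
# bright tabs of the hung carriers at z=.233 in wrist & scene
c,im=shot('scene','s17'); a=cv2.imread('pics/s15_raw.png').astype(int)
d=np.abs(a-im).max(2)[130:300,200:420]; print('changed px',(d>40).sum())
t=[cv2.cvtColor(x,cv2.COLOR_BGR2GRAY) for x in (im,)][0]
for y in (.2605,.1855,.11): 
    x=.592+(y-.1855)*.042; print([ [proj(c,(x,y+dy,.229)).astype(int).tolist(), int(t[tuple(proj(c,(x,y+dy,.229)).astype(int)[::-1])])] for dy in np.arange(-.03,.031,.006)])"
```

```text
38.67 tcp [ 0.4302 -0.0572  0.2833] ya -90.0 q [-22.4  11.5 104.2   0.   64.6  67.6] F [-0.2 -0.9 -0. ] op 0.0006 gf 0.0
[26 18 23  7 82] [39.01219512 20.48780488] [0.5945 0.1741 0.092 ]
[ 91  21  28   8 130] [106.97692308  23.88461538] [0.5912 0.1019 0.092 ]
[ 22  26  30  10 154] [37.         29.61688312] [0.5857 0.1781 0.092 ]
[ 89  29  30  11 211] [105.77251185  33.29383886] [0.5821 0.1044 0.092 ]
[ 26  50  28   7 105] [41.03809524 52.73333333] [0.5629 0.1782 0.092 ]
[ 91  53  29   8 133] [106.56390977  55.96992481] [0.5596 0.1067 0.092 ]
[505 157   7  35 145] [508.91034483 178.4       ] [ 0.4215 -0.3675  0.092 ]
[153 170  21  19 318] [162.77358491 178.85849057] [0.4209 0.0566 0.092 ]
changed px 80
[[[354, 183], 122], [[356, 184], 122], [[359, 184], 129], [[361, 185], 185], [[364, 186], 186], [[366, 187], 177], [[369, 187], 199], [[372, 188], 164], [[374, 189], 119], [[377, 190], 92], [[380, 190], 188]]
[[[323, 174], 65], [[326, 174], 63], [[328, 175], 77], [[331, 176], 192], [[333, 176], 147], [[335, 177], 173], [[338, 178], 191], [[340, 178], 126], [[343, 179], 70], [[345, 180], 121], [[348, 180], 121]]
[[[295, 165], 107], [[297, 165], 107], [[299, 166], 106], [[302, 167], 191], [[304, 167], 157], [[306, 168], 176], [[308, 168], 135], [[311, 169], 134], [[313, 170], 84], [[315, 170], 107], [[318, 171], 91]]
```

```bash
python3 -c "
from h import *
print(robot.job_done())"
```

```text
the job is handed in; nothing more can be done
None
```

I handed the job in at about 39 s: the elbow's outlet points at the mark, three carriers hang at their own bands, and the valve lever is over at its end stop; the hand-in returned no verdict.

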